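# Scrub the ceramic hob, set the pots on their rings and start the kettle

## Task

Take the scrubbing block from its steel dish and rub along the burnt-on streak on the hob with the sole flat on the glass, from its thin tail to the middle of its wide blob, pressing steadily all the way with about the weight of a bag of sugar (10 N), then put the block back flat in its dish. Next stand every pot that is there upright inside the printed ring made for its size (its base is a little smaller than its ring all round: the kettle goes on the largest ring, the small moka pot on the smallest). Last, with all pots in place, turn the front knob, the one nearest the robot, clockwise to its long thick mark to start the kettle; leave the pepper mill, timer, salt pot and sugar jar beside the hob where they are.

Things in the scene. Friction and masses are not known exactly. Their poses are not given: they have to be found in the camera images.
- hob: Fixed built-in ceramic hob: black glass 500 x 500 mm, its top 8 mm above the worktop (z = 0.008), four printed white rings, a bright steel control strip with four black knobs along its right (-y) edge. Origin: centre of its underside; its axes are nearly the world's (yaw within 0.08 rad).
- ring_170 (a point): Centre, on the glass top, of the largest printed ring, 170 mm across, front left on the hob: for the kettle (base 144 mm).
- ring_144 (a point): Centre, on the glass top, of the second largest ring, 144 mm across, back left: for the milk pot (base 118 mm).
- ring_118 (a point): Centre, on the glass top, of the ring 118 mm across, back right: for the larger moka pot (base 92 mm).
- ring_92 (a point): Centre, on the glass top, of the smallest ring, 92 mm across, front right: for the small moka pot (base 66 mm).
- streak_tail (a point): Start of the brown burnt-on streak (flat on the glass, 200 mm long in all, runs roughly along y over the front of the hob): a point 10 mm in from its thin tail, at its +y (left) end.
- streak_a (a point): Point on the streak's centre line, 36 mm from streak_tail towards the blob.
- streak_b (a point): Point on the streak's centre line, 72 mm from streak_tail towards the blob.
- streak_c (a point): Point on the streak's centre line, 108 mm from streak_tail towards the blob.
- streak_d (a point): Point on the streak's centre line, 144 mm from streak_tail towards the blob.
- streak_blob (a point): Centre of the wide blob (about 60 mm across) at the streak's -y (right) end, 180 mm from streak_tail, in a straight line with streak_a to streak_d.
- dish: Fixed shallow steel dish for the scrubbing block, 150 mm (its x) x 115 mm (its y), outside height 14 mm, walls and floor 4 mm. Origin: centre of its underside.
- scrubber: Scrubbing block, 190 g: dark nylon sole 100 (x) x 65 (y) mm, foam, white holder (top 31 mm up), upright fin grip 70 mm long (x), 20 mm thick (y), top 76 mm up: grip across y 60 mm up. Origin: centre of the unpressed sole's underside. The foam holds the first 3 N, then gives 1 mm per 1.5 N up to 8 mm (15 N), then is hard. Starts in the dish.
- kettle: Steel kettle, 0.6 kg, base 144 mm across, body 112 mm tall; spout on its +x side, 100 mm from the axis. Overhead black grip bar along its x: 66 mm long, 20 mm thick (y), 18 mm high, middle 168 mm above the base, over the axis, free beneath down to 126 mm: grip across y. Origin: centre of the underside. Always there; starts on the back of the hob, across two rings.
- milkpot: Open steel milk pot, base 118 mm across, 100 mm tall. Black upright handle, 16 mm (x) x 14 mm (y), its middle 92 mm from the axis on the pot's own -x side, 35 to 98 mm above the base; grip it across y about 80 mm up. Origin: centre of the base's underside. 0.4 kg. May be absent.
- moka: Larger aluminium moka pot, waisted, base 92 mm across, 159 mm tall with its lid knob. Black upright handle, 16 mm (x) x 14 mm (y), its middle 74 mm from the axis on the pot's own -x side, 65 to 140 mm above the base; grip it across y about 122 mm up. Origin: centre of the base's underside. 0.4 kg. May be absent.
- mini_moka: Small aluminium moka pot of the same shape, base 66 mm across, 121 mm tall with its lid knob. Black upright handle, 16 mm (x) x 13 mm (y), its middle 60 mm from the axis on the pot's own -x side, 45 to 104 mm above the base; grip it across y about 87 mm up. Origin: centre of the base's underside. 0.2 kg. May be absent.
- knob_front (a joint): Turning angle (rad) of the front knob, the one of the four nearest the robot. 0 is off, its white pointer towards the robot (hob's -x, at the dot); it grows clockwise as seen from above; the long thick mark lies at 1.3 (about 75 degrees clockwise from off); range 0 to 4.4. It stays where it is left (friction 0.04 N m). The three others do not turn.
- knob_front_grip (a point): On the front knob's axis, at the height to grip it, 37 mm above the hob's glass. The bar grip is 42 mm long, 14 mm thick and 32 mm high, its top 7 mm above this point, and lies along the hob's x at joint value 0. The point turns with the knob.
- pepper_mill: Bystander, to be left alone: wooden pepper mill, 142 mm tall; origin under its centre.
- timer: Bystander, to be left alone: round white kitchen timer, 64 mm across, 48 mm tall; origin under its centre.
- salt_pot: Bystander, to be left alone: blue ceramic salt pot, 68 mm across, 56 mm tall; origin under its centre.
- sugar_jar: Bystander, to be left alone: glass sugar jar, 76 mm across, 120 mm tall; origin under its centre.
Mind the look-alikes: they are no part of the job. What is shaped like the scrubber but purple is not meant.

How it is judged:
On the way, in this order (a step that is already met when the one before it is completed fails the run):
1. the sole is pressed flat on the glass at the streak's thin tail with 4 to 18 N (horizontal distance between scrubber and streak_tail below 0.017 m and contact force between scrubber and hob between 4 and 18 N and angle between scrubber's own z axis and vertical below 0.15 rad), for 0.1 s.
2. still pressed flat with 4 to 18 N 36 mm farther along the streak (horizontal distance between scrubber and streak_a below 0.017 m and contact force between scrubber and hob between 4 and 18 N and angle between scrubber's own z axis and vertical below 0.15 rad), for 0.1 s.
3. still pressed flat with 4 to 18 N 72 mm farther along the streak (horizontal distance between scrubber and streak_b below 0.017 m and contact force between scrubber and hob between 4 and 18 N and angle between scrubber's own z axis and vertical below 0.15 rad), for 0.1 s.
4. still pressed flat with 4 to 18 N 108 mm farther along the streak (horizontal distance between scrubber and streak_c below 0.017 m and contact force between scrubber and hob between 4 and 18 N and angle between scrubber's own z axis and vertical below 0.15 rad), for 0.1 s.
5. still pressed flat with 4 to 18 N 144 mm farther along the streak (horizontal distance between scrubber and streak_d below 0.017 m and contact force between scrubber and hob between 4 and 18 N and angle between scrubber's own z axis and vertical below 0.15 rad), for 0.1 s.
6. still pressed with 4 to 18 N on the wide blob (horizontal distance between scrubber and streak_blob below 0.017 m and contact force between scrubber and hob between 4 and 18 N and angle between scrubber's own z axis and vertical below 0.15 rad), for 0.1 s.
7. every pot present stands upright inside its ring, let go (horizontal distance between kettle and ring_170 below 0.014 m and z of each of kettle, milkpot, moka, mini_moka in the frame of hob below 0.012 m and angle between each of kettle, milkpot, moka, mini_moka's own z axis and vertical below 0.1 rad and horizontal distance between milkpot and ring_144 below 0.014 m and horizontal distance between moka and ring_118 below 0.014 m and horizontal distance between mini_moka and ring_92 below 0.014 m and contact force between each of kettle, milkpot, moka, mini_moka and the fingers below 0.2 N), for 0.2 s.
8. the front knob is at its long mark (1.3 rad, within 0.12) (value of joint knob_front between 1.18 and 1.42 rad), for 0.2 s.
At the end, for the whole second after the job is handed in: Every pot present stands upright, at rest on the glass, its centre within 14 mm of its own ring's (base inside the ring); the front knob reads 1.3 rad within 0.12; the scrubbing block lies flat on the dish's floor within 25 mm of its centre (all of step 8 and horizontal distance between kettle and ring_170 below 0.014 m and z of each of kettle, milkpot, moka, mini_moka in the frame of hob below 0.012 m and angle between each of kettle, milkpot, moka, mini_moka, scrubber's own z axis and vertical below 0.1 rad and horizontal distance between milkpot and ring_144 below 0.014 m and horizontal distance between moka and ring_118 below 0.014 m and horizontal distance between mini_moka and ring_92 below 0.014 m and horizontal distance between scrubber and dish below 0.025 m and z of scrubber in the frame of dish below 0.009 m and linear speed of each of kettle, milkpot, moka, mini_moka below 0.03 m/s); the robot touches nothing.
It fails at once if the pepper mill, timer, salt pot or sugar jar was shoved more than 40 mm or knocked over (distance of any of pepper_mill, timer, salt_pot, sugar_jar from where it was at the start of the episode above 0.04 m or angle between any of pepper_mill, timer, salt_pot, sugar_jar's own z axis and vertical above 0.6 rad).
Of milkpot, moka, mini_moka only 1 to 3 are there at a start; the rules pass over those that are not, and their reading is None.
At some moment in a run one of kettle, milkpot, moka, mini_moka may be knocked a few centimetres aside while the robot is not near it.
It also fails if it takes over 210 s, if anything falls off the work surface, if the arm or the gripper's body presses on something with over 40 N, if the wrist force passes 120 N, or if a joint passes its speed limit or range.

## Robot

A 7-joint arm with a two-finger parallel gripper is mounted at the origin on the work surface. World frame = base frame: x ahead of the robot, y to its left, z up, the work surface at z = 0. Lengths are in m, angles in rad, forces in N, time in s.
With the tool pointing down it reaches from about 0.35 to 0.9 m from the base axis. Payload 8.1 kg.
Tool frame: the origin (TCP) lies on the centre line of the jaws, within the pads' length; the fingertips stand 11 mm ahead of it and the grasp point (between the pads) lies 8 mm behind it; z points along the fingers, x is the direction in which the jaws open and shut, and the axes are right-handed (so a half turn about z gives the same grasp; the last joint's range is limited). The gripper opens to 92 mm and grips with 3 to 60 N. Pads are 19 mm wide; open, the fingers measure 130 mm over their backs; the gripper's body (75 mm by 190 mm) begins 47 mm behind the grasp point.
Start: joints at [-1.227, 0.434, 0.025, 1.573, -0.012, 1.134, -0.075], TCP at [0.27, 0.564, 0.238] pointing down, gripper open.
Joint ranges: [-2.62, 2.62], [-0.44, 2.09], [-1.27, 1.32], [0.08, 2.57], [-1.32, 4.46], [0.12, 2], [-2.74, 2.74]. Speed limits (rad/s): [2.22, 2.22, 3.01, 3.01, 3.14, 3.14, 3.14].

## Interface

Orientations are given as a rotation vector (axis times angle).
In Python, from cell import observe, eyes, ticket, finder gives the robot as it stands.
- The arm moves only by the tool arm_command, never from a script. Its argument "plan" is a list of rows, each an object with "translation": the shift along the tool's x, y, z scaled (see below), a list of three; "turn": the turn, a rotation vector about the tool's x, y, z scaled (see below), a list of three; "hand": the opening, from 0 (shut) to 1 (fully open). In form: [{"translation": [x, y, z], "turn": [wx, wy, wz], "hand": hand}, ...]. A call has 1 to 20 rows; each row is the pose to reach, as a shift and turn from the pose commanded when the call began, along the tool's axes at that moment; what a row does not reach only later rows make up. The controller multiplies each number of a shift by 120 mm and each number of a turn by pi/2 rad. A row lasts 1/8 s, in which the tool goes at most 62.5 mm and 10.7 degrees, less where a joint would pass 70% of its speed; a pose out of reach is approached as far as the arm can. A call with a number of a shift or a turn outside -1 to 1 is refused whole. A call with a gripper value outside its range is refused whole. The fingers move at their own pace and stop on an object; "squeeze" is the grip in N (left out, the last holds). Time passes only in rows, so rows that repeat a pose let the fingers close. It gives the time, the measured TCP pose, the force and the opening at its end, in the units of the state.
- observe(): the state, without advancing time (a new reading comes with each control period).
- eyes.get_image(name): name is "scene" or "top" or "wrist"; returns (picture, depth): 400x640x3 uint8, blue, green, red; 400x640 float32, m along the optical axis (not along the pixel's ray), 0 where there is no reading.
- eyes.calibration(name): a dict with "K" (3x3 intrinsics, pixels), "origin" and "attitude" of the camera in the world. Camera axes: x right, y down, z forward; pixel columns grow to the right and rows downward; lengths in m; the calibration is good to about 2 mm. The wrist camera is an equidistant fisheye: a pixel r from the principal point sees the ray r / f radians off the axis. A picture is of the moment at which its call begins: read the wrist's pose just before it. calibration takes no time and is no camera call; for the wrist camera it gives the pose at the moment of the call.
- ticket.sign_off(): hands the job in, once; it reports no verdict.
Trained networks look in the newest picture that a camera, given by its name, has taken for a name from the list of things; names that differ only in an ending like _2 or _b are one class to them, and where a whole thing is asked for, a point or a joint stands for the part that bears it (a point fixed in the world has none). Each returns a list of dicts, best first, with "score" (0 to 1); they miss things now and then, are a little off and sometimes report something else, mostly with a low value. They report only what shows in the picture. A call takes as long as a camera call. They do not tell look-alikes from the thing itself.
- finder.boxes_of(camera, name): "rect" ([left, top, right, bottom] in pixels, round what is visible of it).
The state is a dict: "clock": time; "joints": joint angles; "dq": joint speeds; "joint_efforts": joint torques, N m; "position": TCP position; "ee_rot": TCP orientation; "force": force on the tool from outside, world axes, zero at the start; "ft_torque": the same for the moment, N m; "width": opening from 0.0 (shut) to 1.0 (fully open).
Only numpy, scipy, OpenCV 4.12 (cv2) and the standard library are available. Lean on these libraries where they do the work, as an engineer would, in place of code of your own. Each camera call takes 0.05 s, during which the arm holds its last target. There are 200 camera calls.

## Working session

There is one attempt and no reset: what is moved stays moved. The work goes in short steps, Python scripts to look and compute and a tool call to move; the robot and the scene stay as the last step left them, time stands still between calls to the robot, and variables do not carry over. Pictures are saved under pics/ and viewed, and the job is handed in when it is done.

Besides the shell and the picture viewer there is one more tool, called after ">>>" as name(argument=value, ...), one argument or row to a line, values as JSON. arm_command: Moves the arm, as the interface text tells. Its arguments: {"type":"object","properties":{"plan":{"type":"array","items":{"type":"object","properties":{"translation":{"type":"array","items":{"type":"number"}},"turn":{"type":"array","items":{"type":"number"}},"hand":{"type":"number"}}}},"squeeze":{"type":"number"}},"required":["plan"]}

```bash
mkdir -p pics; ls; cat > h.py <<'E'
import numpy as np, cv2
from scipy.spatial.transform import Rotation as R
from cell import observe, eyes, ticket, finder
def cal(n):
    c=eyes.calibration(n); A=np.array(c["attitude"],float)
    A=R.from_rotvec(A).as_matrix() if A.size==3 else A
    return np.array(c["K"]),np.array(c["origin"]),A
E
python3 - <<'E'
from h import *
print(observe())
for n in ("scene","top","wrist"):
    p,d=eyes.get_image(n); cv2.imwrite(f"pics/{n}0.png",p); np.save(f"{n}0.npy",d)
    print(n,eyes.calibration(n))
E
```

```text
pics
{'clock': 0.0, 'joints': array([-1.22661935,  0.4352014 ,  0.02496068,  1.57410953, -0.01160679,
        1.13400606, -0.07509857]), 'dq': array([ 0.00094349,  0.0011505 , -0.00107941, -0.00057126, -0.00027882,
       -0.00018053,  0.00046697]), 'joint_efforts': array([ 6.31127568e-04, -6.67868257e+01,  9.85261425e-01, -3.14448130e+01,
       -6.04612101e-02,  4.31871903e-02,  1.92875245e-04]), 'position': array([0.26986273, 0.56317685, 0.23695342]), 'ee_rot': array([ 2.65761740e+00,  1.67352992e+00, -1.98129496e-03]), 'force': array([-0.24514912,  0.30247559, -0.25414699]), 'ft_torque': array([-0.00457416,  0.01596451, -0.02055189]), 'width': 1.0018318491278477}
scene {'K': array([[461.49966708,   0.        , 316.77271619],
       [  0.        , 461.49966708, 200.44423481],
       [  0.        ,   0.        ,   1.        ]]), 'origin': array([ 1.48528073, -0.54332381,  1.3085742 ]), 'attitude': array([-2.07306731, -1.28996053,  0.52826622])}
top {'K': array([[451.12950058,   0.        , 327.43449242],
       [  0.        , 451.12950058, 194.7489139 ],
       [  0.        ,   0.        ,   1.        ]]), 'origin': array([ 0.31334868, -0.04626825,  1.44787566]), 'attitude': array([-2.14360286,  2.18173323, -0.08043958])}
wrist {'K': array([[309.70691629,   0.        , 318.8303778 ],
       [  0.        , 309.70691629, 200.53999059],
       [  0.        ,   0.        ,   1.        ]]), 'origin': array([0.19610037, 0.59859921, 0.38281007]), 'attitude': array([2.43028728, 1.53022398, 0.23702539])}
```

View pics/scene0.png

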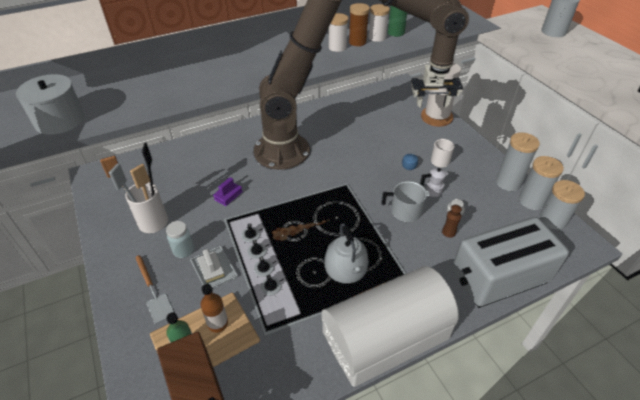

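View pics/top0.png

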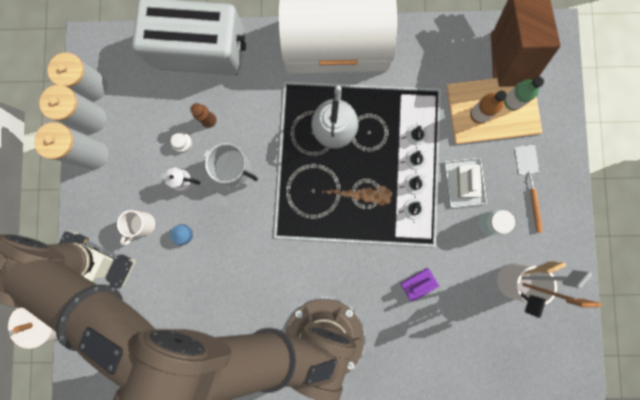

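```bash
python3 - <<'E'
from h import *
p,d=eyes.get_image("top")
for n in ["hob","dish","scrubber","kettle","milkpot","moka","mini_moka","knob_front","pepper_mill","timer","salt_pot","sugar_jar","streak_blob"]:
    try:
        for b in finder.boxes_of("top",n)[:3]: print(n,round(b["score"],2),np.round(b["rect"]))
    except Exception as e: print(n,e)
cv2.imwrite("pics/top_crop.png",cv2.resize(p[130:400,180:540],None,fx=2.2,fy=2.2,interpolation=cv2.INTER_CUBIC))
E
```

```text
hob 0.95 [276.  85. 441. 245.]
dish 0.66 [444. 158. 484. 210.]
dish 0.21 [407. 203. 424. 216.]
scrubber 0.72 [402. 272. 440. 301.]
scrubber 0.71 [456. 164. 480. 198.]
kettle 0.56 [313.  83. 358. 146.]
milkpot 0.75 [206. 142. 261. 185.]
milkpot 0.67 [455. 167. 481. 196.]
moka 0.69 [457. 166. 481. 198.]
mini_moka 0.56 [163. 168. 202. 187.]
knob_front 0.59 [278.  80. 445. 247.]
knob_front 0.46 [406. 202. 423. 216.]
knob_front 0.36 [204. 142. 261. 185.]
pepper_mill 0.73 [161. 169. 202. 189.]
pepper_mill 0.63 [186. 101. 220. 124.]
timer 0.52 [172. 131. 193. 154.]
timer 0.26 [478. 208. 515. 240.]
salt_pot 0.7 [169. 222. 193. 242.]
salt_pot 0.47 [326. 184. 392. 206.]
sugar_jar 0.78 [479. 209. 514. 236.]
sugar_jar 0.57 [327. 189. 393. 204.]
streak_blob 0.8 [326. 189. 392. 204.]
```

The scene and top views show:
- The white scrubber sits in the steel dish at top (466,181).
- The kettle is at (335,122), the milk pot at (226,163), and one moka pot at (176,178).
- The streak runs from (315,191) to the blob at (375,196).
- Possible mistakes for the scrubber: the purple block at (420,285), which is the decoy, versus the white one in the dish. I choose the white one.
- Possible mistakes for the pots: the mug at (134,224) and the pepper mill at (203,113).

```bash
cat >> h.py <<'E'
def cloud(n,d):
    K,o,A=cal(n); v,u=np.mgrid[:400,:640]
    if n=="wrist":
        x=(u-K[0,2])/K[0,0]; y=(v-K[1,2])/K[1,1]; r=np.hypot(x,y)+1e-9; t=np.tan(np.minimum(r,1.45))/r
        P=np.stack([x*t,y*t,np.ones_like(x)],-1)
    else: P=np.stack([(u-K[0,2])/K[0,0],(v-K[1,2])/K[1,1],np.ones(u.shape)],-1)
    W=(P*d[...,None])@A.T+o; W[d<=0]=np.nan
    return W
def plane(n,uv,z):
    K,o,A=cal(n); uv=np.atleast_2d(np.array(uv,float)); x=(uv[:,0]-K[0,2])/K[0,0]; y=(uv[:,1]-K[1,2])/K[1,1]
    if n=="wrist":
        r=np.hypot(x,y)+1e-9; D=np.stack([np.sin(r)*x/r,np.sin(r)*y/r,np.cos(r)],1)
    else: D=np.stack([x,y,np.ones_like(x)],1)
    D=D@A.T; return o+D*((z-o[2])/D[:,2])[:,None]
def ortho(n,p,d,x0,x1,y0,y1,s=1000,z=0.008):
    "top-down picture of plane z: columns = -y from y1, rows = -x from x1"
    K,o,A=cal(n); X,Y=np.meshgrid(np.arange(x1,x0,-1/s),np.arange(y1,y0,-1/s),indexing='ij')
    Q=(np.stack([X,Y,np.full(X.shape,z)],-1)-o)@A
    if n=="wrist":
        rr=np.hypot(Q[...,0],Q[...,1])+1e-9; th=np.arctan2(rr,Q[...,2]); f=th/rr
        m=(Q[...,0]*f*K[0,0]+K[0,2],Q[...,1]*f*K[1,1]+K[1,2])
    else: m=(Q[...,0]/Q[...,2]*K[0,0]+K[0,2],Q[...,1]/Q[...,2]*K[1,1]+K[1,2])
    return cv2.remap(p,m[0].astype(np.float32),m[1].astype(np.float32),cv2.INTER_CUBIC)
E
python3 - <<'E'
from h import *
d=np.load("top0.npy"); W=cloud("top",d); p=cv2.imread("pics/top0.png")
print("table z",np.nanmedian(W[250:270,250:300,2]),"glass",np.nanmedian(W[210:235,300:380,2]))
for nm,(u,v,r) in dict(kettle=(335,122,26),milk=(226,163,22),handle=(250,176,12),moka=(172,178,14),mokah=(192,180,10),scrub=(468,180,16),purple=(420,285,18),dish=(465,182,30),pepper=(203,113,14),timer=(181,142,12),salt=(180,234,12),sugar=(500,222,14),knob=(415,209,9)).items():
    q=W[v-r:v+r,u-r:u+r].reshape(-1,3); q=q[np.isfinite(q[:,2])]; t=np.percentile(q[:,2],[50,90,98,100]).round(3)
    hi=q[q[:,2]>t[2]-.015]; print(nm,"z",t,"top mean",hi.mean(0).round(3),"min",hi.min(0).round(3),"max",hi.max(0).round(3))
cv2.imwrite("pics/o1.png",ortho("top",p,d,0.15,0.75,-0.42,0.4))
E
```

```text
table z 1.4432310336820464e-05 glass 0.008168181607227654
kettle z [0.084 0.124 0.185 0.191] top mean [ 0.672 -0.044  0.183] min [ 0.62  -0.056  0.17 ] max [ 0.721 -0.032  0.191]
milk z [0.006 0.096 0.102 0.109] top mean [0.55  0.296 0.098] min [0.487 0.223 0.087] max [0.607 0.356 0.109]
handle z [0.003 0.095 0.1   0.104] top mean [0.513 0.226 0.096] min [0.497 0.201 0.087] max [0.54  0.252 0.104]
moka z [0.041 0.107 0.118 0.126] top mean [0.505 0.445 0.109] min [0.477 0.41  0.103] max [0.532 0.472 0.126]
mokah z [0.018 0.1   0.106 0.109] top mean [0.498 0.402 0.101] min [0.488 0.381 0.093] max [0.521 0.423 0.109]
scrub z [0.034 0.077 0.083 0.088] top mean [ 0.484 -0.464  0.079] min [ 0.451 -0.477  0.069] max [ 0.518 -0.455  0.088]
purple z [0.027 0.073 0.078 0.083] top mean [ 0.166 -0.298  0.075] min [ 0.142 -0.33   0.063] max [ 0.189 -0.266  0.083]
dish z [0.004 0.037 0.079 0.09 ] top mean [ 0.48  -0.466  0.078] min [ 0.385 -0.518  0.064] max [ 0.518 -0.455  0.09 ]
pepper z [0.012 0.133 0.14  0.145] top mean [0.706 0.369 0.134] min [0.688 0.351 0.126] max [0.725 0.39  0.145]
timer z [0.02  0.048 0.051 0.054] top mean [0.63  0.454 0.046] min [0.607 0.431 0.036] max [0.655 0.478 0.054]
salt z [0.039 0.05  0.053 0.061] top mean [0.333 0.446 0.046] min [0.305 0.417 0.038] max [0.361 0.477 0.061]
sugar z [0.115 0.122 0.125 0.13 ] top mean [ 0.353 -0.529  0.12 ] min [ 0.322 -0.56   0.111] max [ 0.386 -0.497  0.13 ]
knob z [0.018 0.051 0.055 0.061] top mean [ 0.403 -0.291  0.051] min [ 0.382 -0.304  0.042] max [ 0.423 -0.279  0.061]
```

View pics/o1.png

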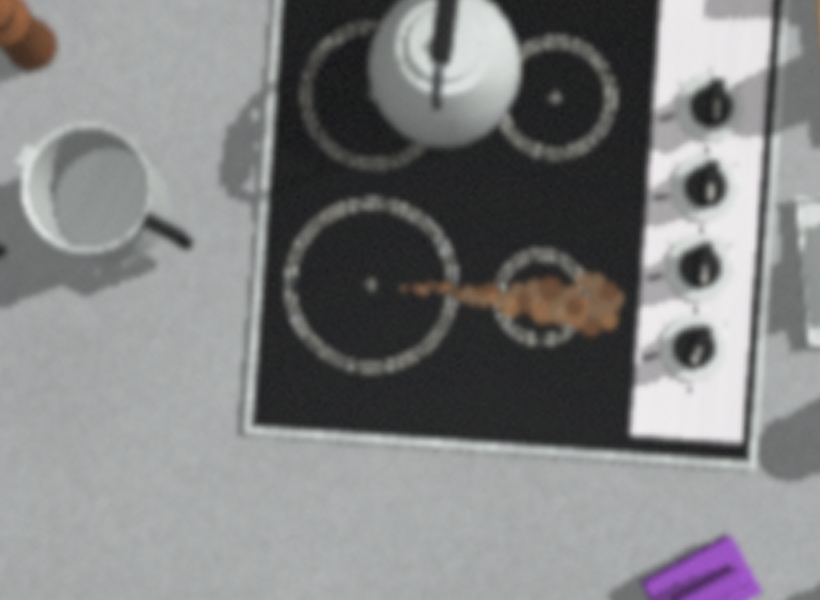

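View pics/top_crop.png

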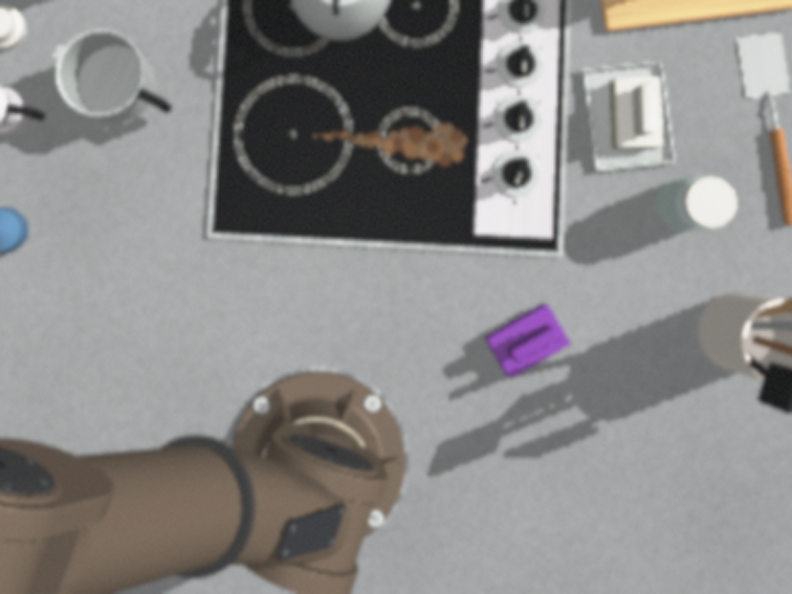

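```bash
cat >> h.py <<'E'
def legs(targets):
    "targets: (x,y,z,yaw of tool x in world); prints call numbers, each leg from the one before (first: measured pose)"
    s=observe(); M=R.from_rotvec(s["ee_rot"]).as_matrix(); p=s["position"].copy()
    for x,y,z,a in targets:
        T=np.array([[np.cos(a),np.sin(a),0],[np.sin(a),-np.cos(a),0],[0,0,-1]])
        t=M.T@(np.array([x,y,z])-p)/.12; w=R.from_matrix(M.T@T).as_rotvec()/(np.pi/2)
        n=max(np.linalg.norm(t)*.12/.0625,np.linalg.norm(w)*90/10.7)
        print("t",t.round(3),"turn",w.round(3),"rows>=",int(np.ceil(n))+1,"" if max(abs(t).max(),abs(w).max())<=1 else "TOO FAR"); M=T; p=np.array([x,y,z])
def st():
    s=observe(); M=R.from_rotvec(s["ee_rot"]).as_matrix()
    print("t",round(s["clock"],2),"pos",s["position"].round(4),"yaw",round(np.arctan2(M[1,0],M[0,0]),3),"tilt",round(float(np.arccos(-M[2,2])),3),"F",s["force"].round(1),"w",round(s["width"],3)); return s
E
python3 - <<'E'
from h import *
legs([(.36,.43,.3,.5),(.43,.28,.34,0.2),(.44,.12,.34,-.4),(.44,-.02,.34,-.9)])
# streak line, ring centres from the top picture
p=cv2.imread("pics/top0.png"); o=ortho("top",p,None,0.15,0.75,-0.42,0.4)
h=cv2.cvtColor(o,cv2.COLOR_BGR2HSV); m=(cv2.inRange(h,(3,80,60),(25,255,255))>0); m[:200]=0;m[400:]=0;m[:,:390]=0;m[:,640:]=0
r,c=np.nonzero(m); print("streak cols",c.min(),c.max()); 
for a in range(400,630,15):
    k=(c>=a)&(c<a+15); print(a+7,r[k].mean().round(1),k.sum(),end="; ")
E
```

```text
t [-0.68   1.157 -0.519] turn [-0.    -0.     0.397] rows>= 5 TOO FAR
t [-0.087  1.377 -0.333] turn [0.    0.    0.191] rows>= 4 TOO FAR
t [-0.183  1.323  0.   ] turn [0.    0.    0.382] rows>= 5 TOO FAR
t [0.454 1.075 0.   ] turn [0.    0.    0.318] rows>= 4 TOO FAR
streak cols 412 623
407 287.8 19; 422 288.0 176; 437 286.5 152; 452 289.3 134; 467 294.6 230; 482 294.1 317; 497 297.4 273; 512 301.0 433; 527 299.3 524; 542 301.0 698; 557 301.3 682; 572 304.7 631; 587 306.5 833; 602 304.3 846; 617 304.8 485; 632 nan 0; <stdin>:8: RuntimeWarning: Mean of empty slice.
  ret = ret.dtype.type(ret / rcount)
```

```bash
python3 - <<'E'
from h import *
legs([(.30,.46,.32,.7),(.37,.36,.34,0.3),(.41,.25,.34,-0.1),(.42,.14,.34,-.5),(.42,.03,.34,-1.0),(.42,-.06,.34,-1.57)])
E
```

```text
t [-0.671  0.598 -0.685] turn [-0.   -0.    0.27] rows>= 4 
t [-0.091  1.013 -0.167] turn [0.    0.    0.255] rows>= 4 TOO FAR
t [0.048 0.974 0.   ] turn [0.    0.    0.255] rows>= 4 
t [0.174 0.904 0.   ] turn [0.    0.    0.255] rows>= 4 
t [0.439 0.804 0.   ] turn [0.    0.    0.318] rows>= 4 
t [0.631 0.405 0.   ] turn [0.    0.    0.363] rows>= 5
```

>>> arm_command(
  plan=[
    {"translation": [-0.67, 0.6, -0.68], "turn": [0, 0, 0.27], "hand": 1},
    {"translation": [-0.67, 0.6, -0.68], "turn": [0, 0, 0.27], "hand": 1},
    {"translation": [-0.67, 0.6, -0.68], "turn": [0, 0, 0.27], "hand": 1},
    {"translation": [-0.67, 0.6, -0.68], "turn": [0, 0, 0.27], "hand": 1},
  ],
)

```text
clock: 1.35
position: [0.3003, 0.4601, 0.3199]
ee_rot: [-2.95, -1.077, -0.002]
force: [0.6, 0.8, -0.1]
width: 0.999
```

>>> arm_command(
  plan=[
    {"translation": [-0.09, 1.0, -0.17], "turn": [0, 0, 0.255], "hand": 1},
    {"translation": [-0.09, 1.0, -0.17], "turn": [0, 0, 0.255], "hand": 1},
    {"translation": [-0.09, 1.0, -0.17], "turn": [0, 0, 0.255], "hand": 1},
    {"translation": [-0.09, 1.0, -0.17], "turn": [0, 0, 0.255], "hand": 1},
  ],
)

```text
clock: 1.85
position: [0.3683, 0.3626, 0.3387]
ee_rot: [3.105, 0.474, -0.002]
force: [-0.6, 0.3, 1.1]
width: 1.0
```

>>> arm_command(
  plan=[
    {"translation": [0.05, 0.97, 0], "turn": [0, 0, 0.255], "hand": 1},
    {"translation": [0.05, 0.97, 0], "turn": [0, 0, 0.255], "hand": 1},
    {"translation": [0.05, 0.97, 0], "turn": [0, 0, 0.255], "hand": 1},
    {"translation": [0.05, 0.97, 0], "turn": [0, 0, 0.255], "hand": 1},
  ],
)

```text
clock: 2.35
position: [0.4084, 0.2539, 0.3391]
ee_rot: [3.138, -0.151, -0.001]
force: [-0.0, 0.7, 0.2]
width: 0.999
```

>>> arm_command(
  plan=[
    {"translation": [0.17, 0.9, 0], "turn": [0, 0, 0.255], "hand": 1},
    {"translation": [0.17, 0.9, 0], "turn": [0, 0, 0.255], "hand": 1},
    {"translation": [0.17, 0.9, 0], "turn": [0, 0, 0.255], "hand": 1},
    {"translation": [0.17, 0.9, 0], "turn": [0, 0, 0.255], "hand": 1},
  ],
)

```text
clock: 2.85
position: [0.4183, 0.1446, 0.3395]
ee_rot: [-3.045, 0.771, 0.0]
force: [-0.2, 0.4, -0.2]
width: 0.998
```

>>> arm_command(
  plan=[
    {"translation": [0.44, 0.8, 0], "turn": [0, 0, 0.32], "hand": 1},
    {"translation": [0.44, 0.8, 0], "turn": [0, 0, 0.32], "hand": 1},
    {"translation": [0.44, 0.8, 0], "turn": [0, 0, 0.32], "hand": 1},
    {"translation": [0.44, 0.8, 0], "turn": [0, 0, 0.32], "hand": 1},
  ],
)

```text
clock: 3.35
position: [0.4191, 0.0346, 0.3397]
ee_rot: [2.758, -1.505, 0.0]
force: [0.2, 0.2, 0.3]
width: 0.994
```

>>> arm_command(
  plan=[
    {"translation": [0.63, 0.4, 0], "turn": [0, 0, 0.36], "hand": 1},
    {"translation": [0.63, 0.4, 0], "turn": [0, 0, 0.36], "hand": 1},
    {"translation": [0.63, 0.4, 0], "turn": [0, 0, 0.36], "hand": 1},
    {"translation": [0.63, 0.4, 0], "turn": [0, 0, 0.36], "hand": 1},
    {"translation": [0.63, 0.4, 0], "turn": [0, 0, 0.36], "hand": 1},
  ],
)

```text
clock: 3.98
position: [0.4192, -0.0554, 0.3396]
ee_rot: [2.232, -2.21, 0.0]
force: [0.4, -0.4, 0.1]
width: 1.004
```

```bash
python3 - <<'E'
from h import *
s=st(); p,d=eyes.get_image("wrist"); cv2.imwrite("pics/w1.png",p); np.save("w1.npy",d)
K,o,A=cal("wrist"); print(o,A.round(3))
W=cloud("wrist",d); print("glass z",np.nanmedian(W[(abs(W[...,0]-.4)<.03)&(abs(W[...,1]+.05)<.05)][:,2]))
cv2.imwrite("pics/w1o.png",ortho("wrist",p,d,0.2,0.75,-0.40,0.25))
legs([(.45,-.17,.34,-1.57),(.48,-.285,.30,-1.57),(.484,-.40,.27,-1.57),(.484,-.464,.2,-1.57)])
E
```

```text
t 3.98 pos [ 0.4192 -0.0554  0.3396] yaw -1.561 tilt 0.0 F [ 0.4 -0.4  0.1] w 1.004
[ 0.50132237 -0.05530662  0.48527877] [[ 0.008 -0.954 -0.301]
 [-1.    -0.008 -0.002]
 [-0.     0.301 -0.954]]
glass z 0.32791115231522433
t [ 0.955 -0.25  -0.003] turn [ 0.    -0.     0.005] rows>= 3 
t [ 0.959 -0.249  0.333] turn [0. 0. 0.] rows>= 4 
t [ 0.958 -0.033  0.25 ] turn [0. 0. 0.] rows>= 3 
t [0.533 0.    0.583] turn [0. 0. 0.] rows>= 3
```

View pics/w1o.png

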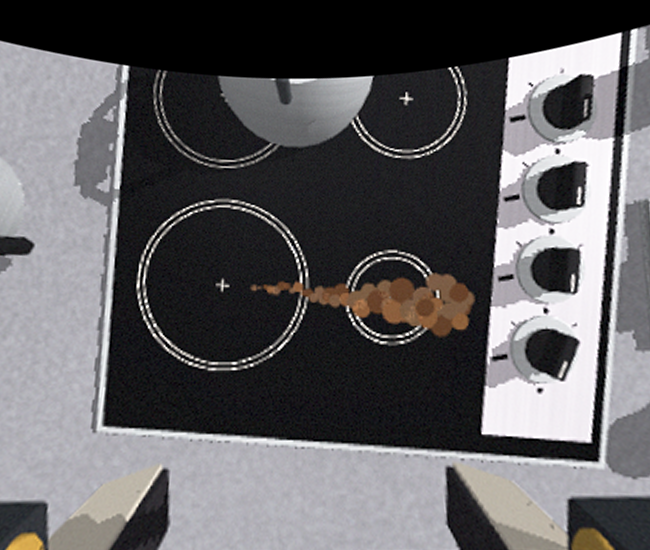

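View pics/w1.png

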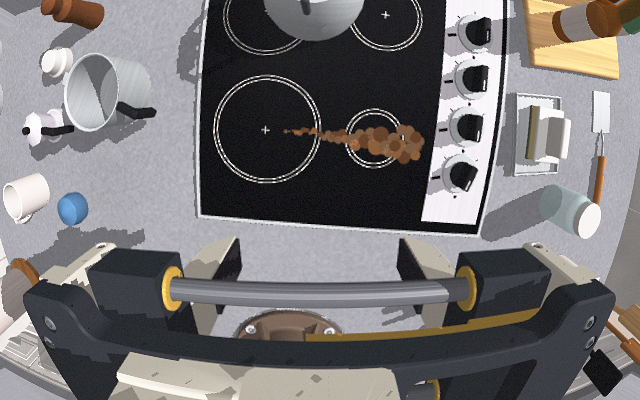

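The wrist view shows the hob rings clearly: the ring_170 cross is at ortho pixel (222,285) and ring_92 at (393,297). The streak runs from (251,287) to (474,306). The dish with the white scrubber is at raw pixel (540,135). Next I move above the dish.

>>> arm_command(
  plan=[
    {"translation": [0.95, -0.25, 0], "turn": [0, 0, 0], "hand": 1},
    {"translation": [0.95, -0.25, 0], "turn": [0, 0, 0], "hand": 1},
    {"translation": [0.95, -0.25, 0], "turn": [0, 0, 0], "hand": 1},
  ],
)

```text
clock: 4.4
position: [0.4492, -0.1743, 0.3398]
ee_rot: [2.219, -2.221, 0.003]
force: [0.3, 0.7, 0.1]
width: 1.0
```

>>> arm_command(
  plan=[
    {"translation": [0.96, -0.25, 0.33], "turn": [0, 0, 0], "hand": 1},
    {"translation": [0.96, -0.25, 0.33], "turn": [0, 0, 0], "hand": 1},
    {"translation": [0.96, -0.25, 0.33], "turn": [0, 0, 0], "hand": 1},
  ],
)

```text
clock: 4.78
position: [0.478, -0.2891, 0.2978]
ee_rot: [2.216, -2.22, -0.003]
force: [-0.5, -0.5, 0.1]
width: 0.995
```

>>> arm_command(
  plan=[
    {"translation": [0.96, 0, 0.25], "turn": [0, 0, 0], "hand": 1},
    {"translation": [0.96, 0, 0.25], "turn": [0, 0, 0], "hand": 1},
    {"translation": [0.96, 0, 0.25], "turn": [0, 0, 0], "hand": 1},
    {"translation": [0.96, 0, 0.25], "turn": [0, 0, 0], "hand": 1},
  ],
)

```text
clock: 5.28
position: [0.48, -0.3994, 0.2699]
ee_rot: [-2.225, 2.217, 0.002]
force: [0.1, -0.0, 0.7]
width: 0.999
```

```bash
python3 - <<'E'
from h import *
s=st(); p,d=eyes.get_image("wrist"); cv2.imwrite("pics/w2.png",p)
W=cloud("wrist",d); m=np.isfinite(W[...,2])&(W[...,2]>.066)&(W[...,2]<.09)&(abs(W[...,0]-.48)<.06)&(abs(W[...,1]+.465)<.03)
q=W[m]; print("fin",q.mean(0).round(4),q.min(0).round(3),q.max(0).round(3)); c=q[:,:2]-q[:,:2].mean(0); print("dir",np.linalg.svd(c,full_matrices=0)[2][0])
a=ortho("wrist",p,d,0.38,0.58,-0.56,-0.36,1750,z=.08);b=ortho("wrist",p,d,0.38,0.58,-0.56,-0.36,1750,z=.014)
cv2.imwrite("pics/w2o.png",np.hstack([a,b])); 
E
```

```text
t 5.28 pos [ 0.48   -0.3994  0.2699] yaw -1.567 tilt 0.002 F [ 0.1 -0.   0.7] w 0.999
fin [ 0.4871 -0.4649  0.0776] [ 0.449 -0.476  0.066] [ 0.52  -0.456  0.081]
dir [-0.99995626  0.00935297]
```

View pics/w2o.png

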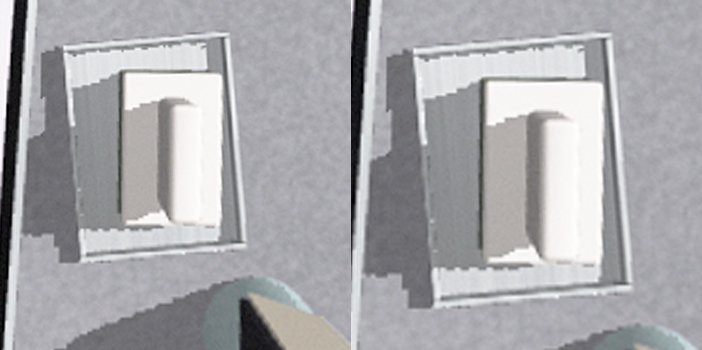

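View pics/w2.png

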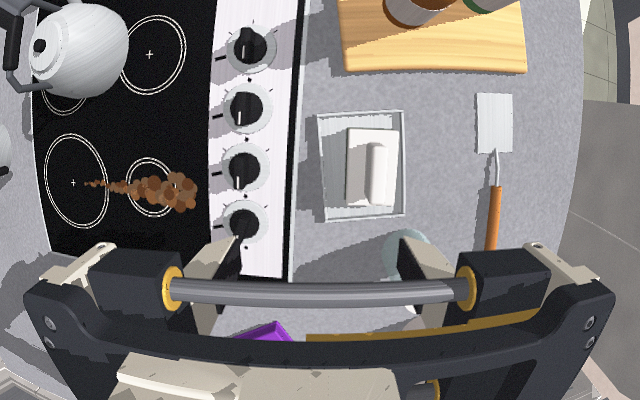

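The crops show the white block in its dish. The fin centre is about (0.4845, -0.466), parallel to world x, with its top at z ≈ 0.08. The dish centre is about (0.483, -0.458). I descend and grip.

>>> arm_command(
  plan=[
    {"translation": [0.555, -0.04, 0.5], "turn": [0, 0, 0], "hand": 0.9},
    {"translation": [0.555, -0.04, 1.0], "turn": [0, 0, 0], "hand": 0.9},
    {"translation": [0.555, -0.04, 1.0], "turn": [0, 0, 0], "hand": 0.9},
    {"translation": [0.555, -0.04, 1.0], "turn": [0, 0, 0], "hand": 0.9},
  ],
)

```text
clock: 5.82
position: [0.4849, -0.4661, 0.1502]
ee_rot: [-2.224, 2.218, 0.002]
force: [-0.3, 0.0, 0.0]
width: 0.899
```

>>> arm_command(
  plan=[
    {"translation": [0, 0, 0.3], "turn": [0, 0, 0], "hand": 0.9},
    {"translation": [0, 0, 0.6], "turn": [0, 0, 0], "hand": 0.9},
    {"translation": [0, 0, 0.78], "turn": [0, 0, 0], "hand": 0.9},
    {"translation": [0, 0, 0.78], "turn": [0, 0, 0], "hand": 0.9},
    {"translation": [0, 0, 0.78], "turn": [0, 0, 0], "hand": 0.9},
  ],
)

```text
clock: 6.45
position: [0.4849, -0.4685, 0.0585]
ee_rot: [-2.223, 2.22, -0.004]
force: [-0.9, -0.8, 0.6]
width: 0.899
```

>>> arm_command(
  plan=[
    {"translation": [0, 0, 0], "turn": [0, 0, 0], "hand": 0},
    {"translation": [0, 0, 0], "turn": [0, 0, 0], "hand": 0},
    {"translation": [0, 0, 0], "turn": [0, 0, 0], "hand": 0},
    {"translation": [0, 0, 0], "turn": [0, 0, 0], "hand": 0},
    {"translation": [0, 0, 0], "turn": [0, 0, 0], "hand": 0},
    {"translation": [0, 0, 0], "turn": [0, 0, 0], "hand": 0},
    {"translation": [0, 0, 0], "turn": [0, 0, 0], "hand": 0},
    {"translation": [0, 0, 0], "turn": [0, 0, 0], "hand": 0},
  ],
  squeeze=55,
)

```text
clock: 7.45
position: [0.484, -0.4677, 0.0565]
ee_rot: [-2.222, 2.22, 0.0]
force: [-0.3, 1.2, 0.6]
width: 0.217
```

```bash
python3 - <<'E'
from h import *
st(); legs([(.4845,-.466,.16,-1.57),(.48,-.35,.18,-1.57),(.475,-.235,.18,-1.57),(.47,-.12,.18,-1.57),(.462,-.0115,.15,-1.57),(.462,-.0115,.066,-1.57)])
E
```

```text
t 7.45 pos [ 0.484  -0.4677  0.0565] yaw -1.57 tilt 0.0 F [-0.3  1.2  0.6] w 0.217
t [-0.014 -0.004 -0.863] turn [ 0.  0. -0.] rows>= 3 
t [-0.967  0.037 -0.167] turn [0. 0. 0.] rows>= 3 
t [-0.958  0.041  0.   ] turn [0. 0. 0.] rows>= 3 
t [-0.958  0.041  0.   ] turn [0. 0. 0.] rows>= 3 
t [-0.904  0.066  0.25 ] turn [0. 0. 0.] rows>= 3 
t [0.  0.  0.7] turn [0. 0. 0.] rows>= 3
```

>>> arm_command(
  plan=[
    {"translation": [0, 0, -0.3], "turn": [0, 0, 0], "hand": 0},
    {"translation": [0, 0, -0.6], "turn": [0, 0, 0], "hand": 0},
    {"translation": [0, 0, -0.86], "turn": [0, 0, 0], "hand": 0},
    {"translation": [0, 0, -0.86], "turn": [0, 0, 0], "hand": 0},
  ],
)

```text
clock: 7.95
position: [0.4847, -0.469, 0.162]
ee_rot: [-2.222, 2.22, -0.007]
force: [0.6, -0.2, -2.0]
width: 0.211
```

>>> arm_command(
  plan=[
    {"translation": [-0.3, 0.02, -0.1], "turn": [0, 0, 0], "hand": 0},
    {"translation": [-0.6, 0.04, -0.17], "turn": [0, 0, 0], "hand": 0},
    {"translation": [-0.97, 0.04, -0.17], "turn": [0, 0, 0], "hand": 0},
  ],
)

```text
clock: 8.32
position: [0.4784, -0.3506, 0.1793]
ee_rot: [2.221, -2.221, -0.001]
force: [0.8, 1.6, -2.5]
width: 0.215
```

>>> arm_command(
  plan=[
    {"translation": [-0.4, 0.02, 0], "turn": [0, 0, 0], "hand": 0},
    {"translation": [-0.8, 0.04, 0], "turn": [0, 0, 0], "hand": 0},
    {"translation": [-0.96, 0.04, 0], "turn": [0, 0, 0], "hand": 0},
  ],
)

```text
clock: 8.7
position: [0.4735, -0.2323, 0.1785]
ee_rot: [-2.226, 2.217, 0.005]
force: [-0.8, -0.6, -0.6]
width: 0.212
```

>>> arm_command(
  plan=[
    {"translation": [-0.4, 0.02, 0], "turn": [0, 0, 0], "hand": 0},
    {"translation": [-0.8, 0.04, 0], "turn": [0, 0, 0], "hand": 0},
    {"translation": [-0.96, 0.04, 0], "turn": [0, 0, 0], "hand": 0},
  ],
)

```text
clock: 9.07
position: [0.4683, -0.1175, 0.1787]
ee_rot: [2.226, -2.216, -0.004]
force: [0.6, -0.1, -1.5]
width: 0.21
```

>>> arm_command(
  plan=[
    {"translation": [-0.4, 0.03, 0.1], "turn": [0, 0, 0], "hand": 0},
    {"translation": [-0.7, 0.06, 0.2], "turn": [0, 0, 0], "hand": 0},
    {"translation": [-0.9, 0.07, 0.25], "turn": [0, 0, 0], "hand": 0},
    {"translation": [-0.9, 0.07, 0.25], "turn": [0, 0, 0], "hand": 0},
    {"translation": [-0.9, 0.07, 0.25], "turn": [0, 0, 0], "hand": 0},
  ],
)

```text
clock: 9.7
position: [0.4605, -0.0137, 0.1498]
ee_rot: [2.221, -2.22, 0.0]
force: [-1.0, -0.5, -1.6]
width: 0.215
```

```bash
python3 - <<'E'
from h import *
s=st(); p,d=eyes.get_image("wrist"); cv2.imwrite("pics/w3.png",p)
W=cloud("wrist",d); P=s["position"]; m=np.isfinite(W[...,2])&(W[...,2]>P[2]-.03)&(W[...,2]<P[2]+.05)&(abs(W[...,0]-P[0])<.05)&(abs(W[...,1]-P[1])<.012)
legs([(.462,-.0115,.064,-1.57)])
E
```

```text
t 9.7 pos [ 0.4605 -0.0137  0.1498] yaw -1.57 tilt 0.001 F [-1.  -0.5 -1.6] w 0.215
t [-0.021 -0.011  0.717] turn [ 0.    -0.    -0.001] rows>= 3
```

View pics/w3.png

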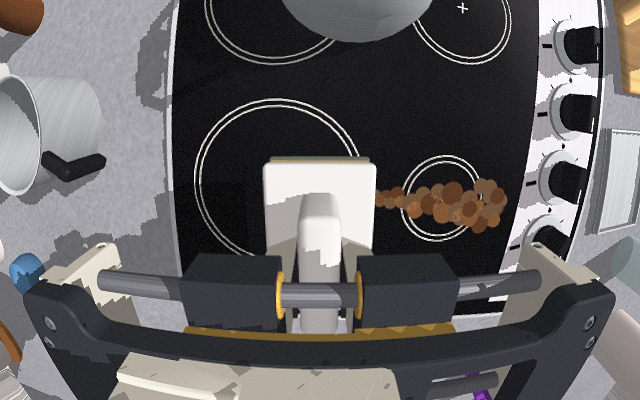

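>>> arm_command(
  plan=[
    {"translation": [-0.02, -0.01, 0.3], "turn": [0, 0, 0], "hand": 0},
    {"translation": [-0.02, -0.01, 0.55], "turn": [0, 0, 0], "hand": 0},
    {"translation": [-0.02, -0.01, 0.7], "turn": [0, 0, 0], "hand": 0},
    {"translation": [-0.02, -0.01, 0.72], "turn": [0, 0, 0], "hand": 0},
    {"translation": [-0.02, -0.01, 0.72], "turn": [0, 0, 0], "hand": 0},
    {"translation": [-0.02, -0.01, 0.72], "turn": [0, 0, 0], "hand": 0},
    {"translation": [-0.02, -0.01, 0.72], "turn": [0, 0, 0], "hand": 0},
  ],
)

```text
clock: 10.62
position: [0.4625, -0.0105, 0.0643]
ee_rot: [-2.222, 2.22, -0.001]
force: [0.3, -0.1, -2.1]
width: 0.214
```

>>> arm_command(
  plan=[
    {"translation": [0, 0, 0.02], "turn": [0, 0, 0], "hand": 0},
    {"translation": [0, 0, 0.04], "turn": [0, 0, 0], "hand": 0},
    {"translation": [0, 0, 0.05], "turn": [0, 0, 0], "hand": 0},
    {"translation": [0, 0, 0.05], "turn": [0, 0, 0], "hand": 0},
    {"translation": [0, 0, 0.05], "turn": [0, 0, 0], "hand": 0},
  ],
)

```text
clock: 11.25
position: [0.4623, -0.0104, 0.0579]
ee_rot: [-2.222, 2.22, -0.0]
force: [0.7, 1.0, 4.2]
width: 0.209
```

>>> arm_command(
  plan=[
    {"translation": [0, 0, 0.01], "turn": [0, 0, 0], "hand": 0},
    {"translation": [0, 0, 0.02], "turn": [0, 0, 0], "hand": 0},
    {"translation": [0, 0, 0.022], "turn": [0, 0, 0], "hand": 0},
    {"translation": [0, 0, 0.022], "turn": [0, 0, 0], "hand": 0},
    {"translation": [0, 0, 0.022], "turn": [0, 0, 0], "hand": 0},
  ],
)

```text
clock: 11.88
position: [0.4623, -0.0104, 0.0554]
ee_rot: [-2.222, 2.22, 0.0]
force: [-0.9, 1.3, 8.9]
width: 0.214
```

```bash
python3 - <<'E'
from h import *
st(); legs([(.4586,-.0474,.0555,-1.57),(.4451,-.191,.0555,-1.57)])
E
```

```text
t 11.88 pos [ 0.4623 -0.0104  0.0554] yaw -1.57 tilt 0.001 F [-0.9  1.3  8.9] w 0.214
t [ 0.308  0.031 -0.001] turn [-0.  0.  0.] rows>= 2 
t [1.197 0.113 0.   ] turn [0. 0. 0.] rows>= 4 TOO FAR
```

>>> arm_command(
  plan=[
    {"translation": [0.04, 0.003, 0], "turn": [0, 0, 0], "hand": 0},
    {"translation": [0.08, 0.007, 0], "turn": [0, 0, 0], "hand": 0},
    {"translation": [0.12, 0.01, 0], "turn": [0, 0, 0], "hand": 0},
    {"translation": [0.16, 0.015, 0], "turn": [0, 0, 0], "hand": 0},
    {"translation": [0.2, 0.02, 0], "turn": [0, 0, 0], "hand": 0},
    {"translation": [0.24, 0.023, 0], "turn": [0, 0, 0], "hand": 0},
    {"translation": [0.28, 0.027, 0], "turn": [0, 0, 0], "hand": 0},
    {"translation": [0.31, 0.03, 0], "turn": [0, 0, 0], "hand": 0},
    {"translation": [0.31, 0.03, 0], "turn": [0, 0, 0], "hand": 0},
    {"translation": [0.31, 0.03, 0], "turn": [0, 0, 0], "hand": 0},
  ],
)

```text
clock: 13.12
position: [0.4593, -0.0469, 0.0555]
ee_rot: [-2.222, 2.218, 0.0]
force: [1.0, 4.4, 8.6]
width: 0.212
```

>>> arm_command(
  plan=[
    {"translation": [0.04, 0.004, 0], "turn": [0, 0, 0], "hand": 0},
    {"translation": [0.08, 0.008, 0], "turn": [0, 0, 0], "hand": 0},
    {"translation": [0.12, 0.012, 0], "turn": [0, 0, 0], "hand": 0},
    {"translation": [0.16, 0.016, 0], "turn": [0, 0, 0], "hand": 0},
    {"translation": [0.2, 0.02, 0], "turn": [0, 0, 0], "hand": 0},
    {"translation": [0.24, 0.024, 0], "turn": [0, 0, 0], "hand": 0},
    {"translation": [0.27, 0.027, 0], "turn": [0, 0, 0], "hand": 0},
    {"translation": [0.3, 0.03, 0], "turn": [0, 0, 0], "hand": 0},
    {"translation": [0.33, 0.033, 0], "turn": [0, 0, 0], "hand": 0},
    {"translation": [0.36, 0.036, 0], "turn": [0, 0, 0], "hand": 0},
    {"translation": [0.4, 0.04, 0], "turn": [0, 0, 0], "hand": 0},
    {"translation": [0.44, 0.044, 0], "turn": [0, 0, 0], "hand": 0},
    {"translation": [0.48, 0.048, 0], "turn": [0, 0, 0], "hand": 0},
    {"translation": [0.52, 0.052, 0], "turn": [0, 0, 0], "hand": 0},
    {"translation": [0.56, 0.056, 0], "turn": [0, 0, 0], "hand": 0},
    {"translation": [0.6, 0.058, 0], "turn": [0, 0, 0], "hand": 0},
    {"translation": [0.6, 0.058, 0], "turn": [0, 0, 0], "hand": 0},
    {"translation": [0.6, 0.058, 0], "turn": [0, 0, 0], "hand": 0},
  ],
)

```text
clock: 15.38
position: [0.4522, -0.119, 0.0555]
ee_rot: [-2.222, 2.219, 0.0]
force: [1.0, 3.6, 8.9]
width: 0.216
```

```bash
python3 - <<'E'
from h import *
s=st(); p,d=eyes.get_image("wrist"); cv2.imwrite("pics/w4.png",p); legs([(.4455,-.191,.0555,-1.57)])
E
```

```text
t 15.38 pos [ 0.4522 -0.119   0.0555] yaw -1.569 tilt 0.002 F [1.  3.6 8.9] w 0.216
t [ 0.6    0.056 -0.001] turn [-0.001  0.001  0.   ] rows>= 3
```

View pics/w4.png

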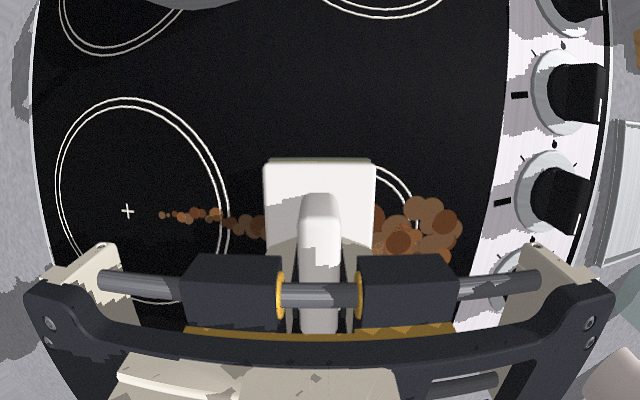

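>>> arm_command(
  plan=[
    {"translation": [0.04, 0.004, 0], "turn": [0, 0, 0], "hand": 0},
    {"translation": [0.08, 0.008, 0], "turn": [0, 0, 0], "hand": 0},
    {"translation": [0.12, 0.012, 0], "turn": [0, 0, 0], "hand": 0},
    {"translation": [0.16, 0.016, 0], "turn": [0, 0, 0], "hand": 0},
    {"translation": [0.2, 0.02, 0], "turn": [0, 0, 0], "hand": 0},
    {"translation": [0.24, 0.024, 0], "turn": [0, 0, 0], "hand": 0},
    {"translation": [0.27, 0.027, 0], "turn": [0, 0, 0], "hand": 0},
    {"translation": [0.3, 0.03, 0], "turn": [0, 0, 0], "hand": 0},
    {"translation": [0.33, 0.033, 0], "turn": [0, 0, 0], "hand": 0},
    {"translation": [0.36, 0.036, 0], "turn": [0, 0, 0], "hand": 0},
    {"translation": [0.4, 0.04, 0], "turn": [0, 0, 0], "hand": 0},
    {"translation": [0.44, 0.044, 0], "turn": [0, 0, 0], "hand": 0},
    {"translation": [0.48, 0.048, 0], "turn": [0, 0, 0], "hand": 0},
    {"translation": [0.52, 0.052, 0], "turn": [0, 0, 0], "hand": 0},
    {"translation": [0.56, 0.056, 0], "turn": [0, 0, 0], "hand": 0},
    {"translation": [0.6, 0.057, 0], "turn": [0, 0, 0], "hand": 0},
    {"translation": [0.6, 0.057, 0], "turn": [0, 0, 0], "hand": 0},
    {"translation": [0.6, 0.057, 0], "turn": [0, 0, 0], "hand": 0},
    {"translation": [0.6, 0.057, 0], "turn": [0, 0, 0], "hand": 0},
  ],
)

```text
clock: 17.8
position: [0.4452, -0.1909, 0.0554]
ee_rot: [-2.222, 2.219, 0.001]
force: [-0.4, 4.8, 8.7]
width: 0.218
```

```bash
python3 - <<'E'
from h import *
s=st(); p,d=eyes.get_image("wrist"); cv2.imwrite("pics/w5.png",p); legs([(.4455,-.191,.16,-1.57),(.465,-.30,.18,-1.57),(.478,-.40,.18,-1.57),(.483,-.458,.16,-1.57),(.483,-.458,.06,-1.57)])
E
```

```text
t 17.8 pos [ 0.4452 -0.1909  0.0554] yaw -1.569 tilt 0.002 F [-0.4  4.8  8.7] w 0.218
t [-0.001 -0.003 -0.872] turn [-0.     0.001  0.   ] rows>= 3 
t [ 0.908 -0.162 -0.167] turn [0. 0. 0.] rows>= 3 
t [ 0.833 -0.108  0.   ] turn [0. 0. 0.] rows>= 3 
t [ 0.483 -0.041  0.167] turn [0. 0. 0.] rows>= 2 
t [0.    0.    0.833] turn [0. 0. 0.] rows>= 3
```

View pics/w5.png

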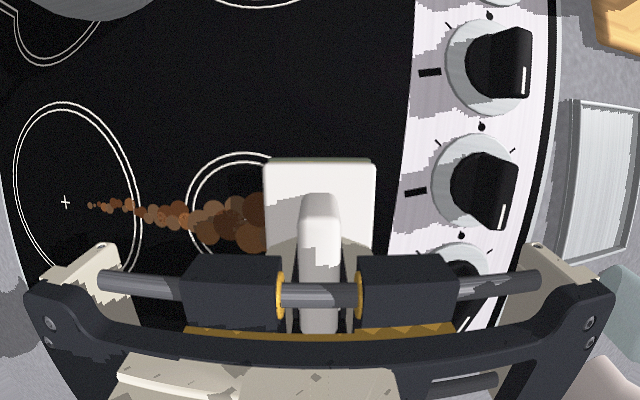

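Force stayed at 8.6–8.9 N plus the block's weight all along. The block now covers the blob, so I return it to the dish.

>>> arm_command(
  plan=[
    {"translation": [0, 0, -0.3], "turn": [0, 0, 0], "hand": 0},
    {"translation": [0, 0, -0.6], "turn": [0, 0, 0], "hand": 0},
    {"translation": [0, 0, -0.87], "turn": [0, 0, 0], "hand": 0},
    {"translation": [0, 0, -0.87], "turn": [0, 0, 0], "hand": 0},
  ],
)

```text
clock: 18.35
position: [0.4459, -0.1923, 0.161]
ee_rot: [-2.221, 2.219, -0.005]
force: [0.1, -0.1, -2.7]
width: 0.211
```

>>> arm_command(
  plan=[
    {"translation": [0.4, -0.08, -0.08], "turn": [0, 0, 0], "hand": 0},
    {"translation": [0.7, -0.12, -0.17], "turn": [0, 0, 0], "hand": 0},
    {"translation": [0.91, -0.16, -0.17], "turn": [0, 0, 0], "hand": 0},
  ],
)

```text
clock: 18.73
position: [0.4638, -0.3027, 0.1792]
ee_rot: [2.221, -2.221, -0.0]
force: [-0.1, 0.2, -2.4]
width: 0.217
```

>>> arm_command(
  plan=[
    {"translation": [0.4, -0.06, 0], "turn": [0, 0, 0], "hand": 0},
    {"translation": [0.83, -0.11, 0], "turn": [0, 0, 0], "hand": 0},
    {"translation": [0.83, -0.11, 0], "turn": [0, 0, 0], "hand": 0},
  ],
)

```text
clock: 19.1
position: [0.4753, -0.405, 0.1783]
ee_rot: [2.214, -2.224, -0.0]
force: [-0.9, 0.5, -1.9]
width: 0.217
```

>>> arm_command(
  plan=[
    {"translation": [0.3, -0.02, 0.1], "turn": [0, 0, 0], "hand": 0},
    {"translation": [0.48, -0.04, 0.17], "turn": [0, 0, 0], "hand": 0},
    {"translation": [0.48, -0.04, 0.17], "turn": [0, 0, 0], "hand": 0},
    {"translation": [0.48, -0.04, 0.17], "turn": [0, 0, 0], "hand": 0},
  ],
)

```text
clock: 19.6
position: [0.4821, -0.4568, 0.1584]
ee_rot: [-2.222, 2.22, 0.003]
force: [0.1, -0.7, -1.8]
width: 0.215
```

```bash
python3 - <<'E'
from h import *
s=st(); p,d=eyes.get_image("wrist"); cv2.imwrite("pics/w6.png",p); legs([(.483,-.458,.057,-1.57)])
E
```

```text
t 19.6 pos [ 0.4821 -0.4568  0.1584] yaw -1.57 tilt 0.002 F [ 0.1 -0.7 -1.8] w 0.215
t [ 0.012 -0.005  0.849] turn [0.    0.001 0.001] rows>= 3
```

View pics/w6.png

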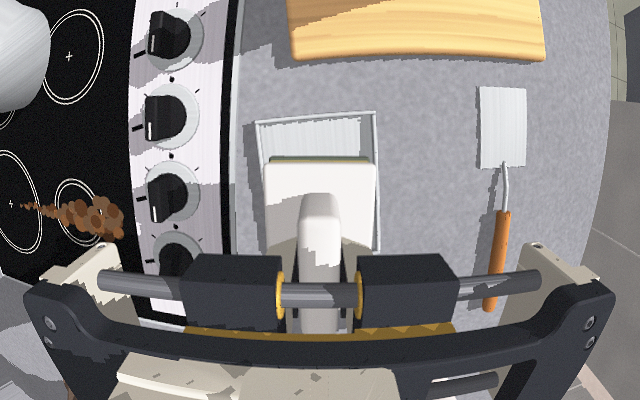

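>>> arm_command(
  plan=[
    {"translation": [0.01, 0, 0.3], "turn": [0, 0, 0], "hand": 0},
    {"translation": [0.01, 0, 0.55], "turn": [0, 0, 0], "hand": 0},
    {"translation": [0.01, 0, 0.75], "turn": [0, 0, 0], "hand": 0},
    {"translation": [0.01, 0, 0.84], "turn": [0, 0, 0], "hand": 0},
    {"translation": [0.01, 0, 0.84], "turn": [0, 0, 0], "hand": 0},
    {"translation": [0.01, 0, 0.84], "turn": [0, 0, 0], "hand": 0},
  ],
)

```text
clock: 20.4
position: [0.4827, -0.4598, 0.0599]
ee_rot: [-2.222, 2.22, -0.003]
force: [-0.3, 0.7, -2.1]
width: 0.216
```

>>> arm_command(
  plan=[
    {"translation": [0, 0, 0], "turn": [0, 0, 0], "hand": 0.7},
    {"translation": [0, 0, 0], "turn": [0, 0, 0], "hand": 0.7},
    {"translation": [0, 0, 0], "turn": [0, 0, 0], "hand": 0.7},
    {"translation": [0, 0, 0], "turn": [0, 0, 0], "hand": 0.7},
    {"translation": [0, 0, -0.5], "turn": [0, 0, 0], "hand": 0.7},
    {"translation": [0, 0, -1], "turn": [0, 0, 0], "hand": 0.7},
    {"translation": [0, 0, -1], "turn": [0, 0, 0], "hand": 0.7},
  ],
)

```text
clock: 21.28
position: [0.4835, -0.462, 0.184]
ee_rot: [-2.222, 2.221, -0.013]
force: [0.1, 0.1, -0.8]
width: 0.703
```

>>> arm_command(
  plan=[
    {"translation": [-0.5, 0.1, -1], "turn": [0, 0, 0], "hand": 0.7},
    {"translation": [-0.9, 0.2, -1], "turn": [0, 0, 0], "hand": 0.7},
    {"translation": [-0.9, 0.2, -1], "turn": [0, 0, 0], "hand": 0.7},
    {"translation": [-0.9, 0.2, -1], "turn": [0, 0, 0], "hand": 0.7},
    {"translation": [-0.9, 0.2, -1], "turn": [0, 0, 0], "hand": 0.7},
  ],
)

```text
clock: 21.9
position: [0.458, -0.3513, 0.2979]
ee_rot: [2.223, -2.22, -0.001]
force: [0.7, -0.0, -0.2]
width: 0.703
```

>>> arm_command(
  plan=[
    {"translation": [-1, 0, -0.5], "turn": [0, 0, 0], "hand": 0.7},
    {"translation": [-1, 0, -0.5], "turn": [0, 0, 0], "hand": 0.7},
    {"translation": [-1, 0, -0.5], "turn": [0, 0, 0], "hand": 0.7},
    {"translation": [-1, 0, -0.5], "turn": [0, 0, 0], "hand": 0.7},
  ],
)

```text
clock: 22.4
position: [0.4581, -0.2316, 0.3581]
ee_rot: [2.222, -2.22, -0.0]
force: [0.0, 0.3, -0.8]
width: 0.701
```

>>> arm_command(
  plan=[
    {"translation": [-1, -0.2, 0], "turn": [0, 0, 0], "hand": 0.7},
    {"translation": [-1, -0.2, 0], "turn": [0, 0, 0], "hand": 0.7},
    {"translation": [-1, -0.2, 0], "turn": [0, 0, 0], "hand": 0.7},
    {"translation": [-1, -0.2, 0], "turn": [0, 0, 0], "hand": 0.7},
    {"translation": [-1, -0.2, 0], "turn": [0, 0, 0], "hand": 0.7},
  ],
)

```text
clock: 23.02
position: [0.4814, -0.1138, 0.3584]
ee_rot: [2.217, -2.225, 0.0]
force: [-0.2, -0.8, 0.5]
width: 0.699
```

```bash
python3 - <<'E'
from h import *
s=st(); p,d=eyes.get_image("wrist"); cv2.imwrite("pics/w7.png",p); np.save("w7.npy",d); W=cloud("wrist",d); np.save("W7.npy",W)
m=np.isfinite(W[...,2])&(W[...,2]>.16)&(W[...,2]<.20)&(abs(W[...,0]-.67)<.1)&(abs(W[...,1]+.04)<.08)
q=W[m]; print(len(q),"bar",q.mean(0).round(4),q.min(0).round(3),q.max(0).round(3)); c=q[:,:2]-q[:,:2].mean(0); print("dir",np.linalg.svd(c,full_matrices=0)[2][0])
E
```

```text
t 23.02 pos [ 0.4814 -0.1138  0.3584] yaw -1.574 tilt 0.001 F [-0.2 -0.8  0.5] w 0.699
941 bar [ 0.6536 -0.0437  0.1798] [ 0.616 -0.056  0.16 ] [ 0.683 -0.032  0.186]
dir [-0.98820712  0.15312315]
```

View pics/w7.png

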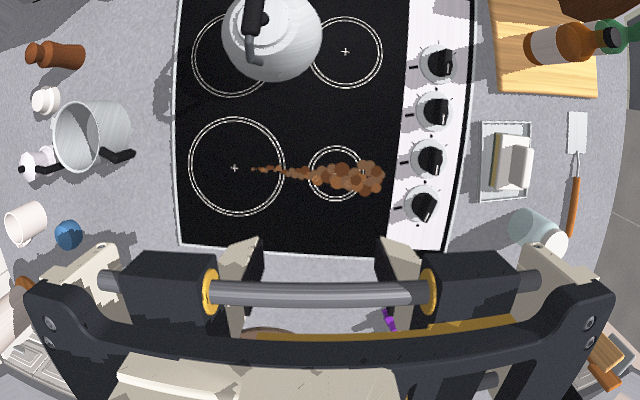

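```bash
python3 - <<'E'
from h import *
legs([(.55,-.08,.30,-1.7),(.63,-.045,.27,-1.72)])
W=np.load("W7.npy"); m=np.isfinite(W[...,2])&(W[...,2]>.165)&(W[...,2]<.19)&(abs(W[...,0]-.65)<.06)&(abs(W[...,1]+.044)<.04)
q=W[m][:,:2].astype(np.float32); print(cv2.minAreaRect(q))
for z in (.03,.05,.07,.09):
    k=np.isfinite(W[...,2])&(abs(W[...,2]-z)<.008)&(abs(W[...,0]-.66)<.09)&(abs(W[...,1]+.044)<.09); b=W[k][:,:2]
    A=np.c_[2*b,np.ones(len(b))]; s=np.linalg.lstsq(A,(b**2).sum(1),rcond=None)[0]; print(z,len(b),s[:2].round(4),np.sqrt(s[2]+s[0]**2+s[1]**2).round(4))
E
```

```text
t [-0.281 -0.57   0.487] turn [ 0.   -0.    0.08] rows>= 3 
t [-0.375 -0.624  0.25 ] turn [0.    0.    0.013] rows>= 3 
((0.6516879200935364, -0.042260076850652695), (0.02066309191286564, 0.06540382653474808), 83.08783721923828)
0.03 40 [ 0.6757 -0.0449] 0.0732
0.05 335 [ 0.6753 -0.0451] 0.0711
0.07 363 [ 0.675  -0.0452] 0.0674
0.09 1381 [ 0.6751 -0.0448] 0.0602
```

>>> arm_command(
  plan=[
    {"translation": [-0.28, -0.57, 0.49], "turn": [0, 0, 0.08], "hand": 0.7},
    {"translation": [-0.28, -0.57, 0.49], "turn": [0, 0, 0.08], "hand": 0.7},
    {"translation": [-0.28, -0.57, 0.49], "turn": [0, 0, 0.08], "hand": 0.7},
    {"translation": [-0.28, -0.57, 0.49], "turn": [0, 0, 0.08], "hand": 0.7},
    {"translation": [-0.28, -0.57, 0.49], "turn": [0, 0, 0.08], "hand": 0.7},
  ],
)

```text
clock: 23.7
position: [0.5499, -0.079, 0.3009]
ee_rot: [-2.075, 2.357, -0.001]
force: [-0.1, -0.2, 1.0]
width: 0.7
```

```bash
python3 - <<'E'
from h import *
s=st(); p,d=eyes.get_image("wrist"); cv2.imwrite("pics/w8.png",p); W=cloud("wrist",d)
m=np.isfinite(W[...,2])&(W[...,2]>.173)&(W[...,2]<.20)&(abs(W[...,0]-.67)<.07)&(abs(W[...,1]+.044)<.04)
q=W[m][:,:2].astype(np.float32); r=cv2.minAreaRect(q); print(r,W[m].mean(0),W[m].max(0))
for z in (.04,.06,.08):
    k=np.isfinite(W[...,2])&(abs(W[...,2]-z)<.008)&(abs(W[...,0]-.66)<.09)&(abs(W[...,1]+.044)<.09); b=W[k][:,:2]
    A=np.c_[2*b,np.ones(len(b))]; t=np.linalg.lstsq(A,(b**2).sum(1),rcond=None)[0]; print(z,len(b),t[:2].round(4),np.sqrt(t[2]+t[0]**2+t[1]**2).round(4))
legs([(.65,-.045,.27,-1.70),(.675,-.045,.168,-1.70)])
cv2.imwrite("pics/w8.png",p[:250])
E
```

```text
t 23.7 pos [ 0.5499 -0.079   0.3009] yaw -1.698 tilt 0.002 F [-0.1 -0.2  1. ] w 0.7
((0.6748053431510925, -0.04513319954276085), (0.020640382543206215, 0.09601226449012756), 82.7834701538086) [ 0.67386161 -0.04590131  0.18192749] [ 0.72251768 -0.03160552  0.18612679]
0.04 148 [ 0.6754 -0.0449] 0.0726
0.06 244 [ 0.6752 -0.045 ] 0.0693
0.08 1020 [ 0.6767 -0.0452] 0.0647
t [-0.383 -0.791  0.259] turn [-0.001  0.     0.002] rows>= 3 
t [-0.027 -0.207  0.85 ] turn [0. 0. 0.] rows>= 3
```

View pics/w8.png

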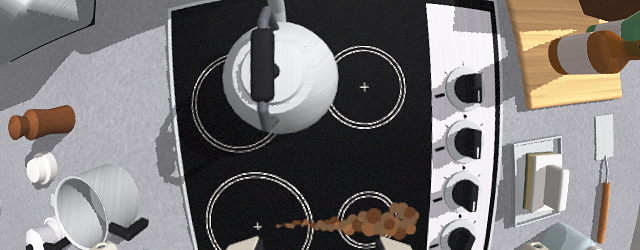

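>>> arm_command(
  plan=[
    {"translation": [-0.41, -1.0, 0.2], "turn": [0, 0, 0], "hand": 0.7},
    {"translation": [-0.41, -1.0, 0.42], "turn": [0, 0, 0], "hand": 0.7},
    {"translation": [-0.41, -1.0, 0.42], "turn": [0, 0, 0], "hand": 0.7},
    {"translation": [-0.41, -1.0, 0.42], "turn": [0, 0, 0], "hand": 0.7},
    {"translation": [-0.41, -1.0, 0.42], "turn": [0, 0, 0], "hand": 0.7},
  ],
)

```text
clock: 24.38
position: [0.6748, -0.0453, 0.2512]
ee_rot: [-2.076, 2.357, -0.002]
force: [0.8, -0.5, 0.1]
width: 0.701
```

```bash
python3 - <<'E'
from h import *
s=st(); legs([(.675,-.045,.168,-1.697)])
E
```

```text
t 24.38 pos [ 0.6748 -0.0453  0.2512] yaw -1.697 tilt 0.002 F [ 0.8 -0.5  0.1] w 0.701
t [-0.002 -0.001  0.693] turn [-0.001 -0.    -0.   ] rows>= 3
```

>>> arm_command(
  plan=[
    {"translation": [0, 0, 0.3], "turn": [0, 0, 0], "hand": 0.7},
    {"translation": [0, 0, 0.6], "turn": [0, 0, 0], "hand": 0.7},
    {"translation": [0, 0, 0.69], "turn": [0, 0, 0], "hand": 0.7},
    {"translation": [0, 0, 0.69], "turn": [0, 0, 0], "hand": 0.7},
  ],
)

```text
clock: 24.88
position: [0.6753, -0.0442, 0.1678]
ee_rot: [-2.077, 2.356, -0.001]
force: [0.5, 0.4, 0.6]
width: 0.704
```

>>> arm_command(
  plan=[
    {"translation": [0, 0, 0], "turn": [0, 0, 0], "hand": 0},
    {"translation": [0, 0, 0], "turn": [0, 0, 0], "hand": 0},
    {"translation": [0, 0, 0], "turn": [0, 0, 0], "hand": 0},
    {"translation": [0, 0, 0], "turn": [0, 0, 0], "hand": 0},
    {"translation": [0, 0, 0], "turn": [0, 0, 0], "hand": 0},
    {"translation": [0, 0, 0], "turn": [0, 0, 0], "hand": 0},
  ],
  squeeze=50,
)

```text
clock: 25.62
position: [0.6755, -0.0445, 0.1667]
ee_rot: [2.078, -2.356, 0.001]
force: [0.6, -2.3, -1.1]
width: 0.216
```

>>> arm_command(
  plan=[
    {"translation": [0, 0, -0.2], "turn": [0, 0, 0], "hand": 0},
    {"translation": [0, 0, -0.4], "turn": [0, 0, 0], "hand": 0},
    {"translation": [0, 0, -0.4], "turn": [0, 0, 0], "hand": 0},
    {"translation": [0, 0, -0.4], "turn": [0, 0, 0], "hand": 0},
  ],
)

```text
clock: 26.12
position: [0.6746, -0.0432, 0.2129]
ee_rot: [2.078, -2.354, -0.003]
force: [0.4, 0.4, -7.9]
width: 0.214
```

```bash
python3 - <<'E'
from h import *
s=st(); legs([(.57,-.008,.215,-1.697),(.4655,.0285,.215,-1.697),(.4655,.0285,.170,-1.697)])
E
```

```text
t 26.12 pos [ 0.6746 -0.0432  0.2129] yaw -1.695 tilt 0.003 F [ 0.4  0.4 -7.9] w 0.214
t [-0.183  0.901 -0.015] turn [0.002 0.    0.001] rows>= 3 
t [-0.192  0.902  0.   ] turn [0. 0. 0.] rows>= 3 
t [0.    0.    0.375] turn [0. 0. 0.] rows>= 2
```

>>> arm_command(
  plan=[
    {"translation": [-0.06, 0.25, 0], "turn": [0, 0, 0], "hand": 0},
    {"translation": [-0.12, 0.5, 0], "turn": [0, 0, 0], "hand": 0},
    {"translation": [-0.16, 0.75, 0], "turn": [0, 0, 0], "hand": 0},
    {"translation": [-0.18, 0.9, 0], "turn": [0, 0, 0], "hand": 0},
  ],
)

```text
clock: 26.62
position: [0.5685, -0.0081, 0.2131]
ee_rot: [2.078, -2.353, -0.004]
force: [1.2, 0.0, -7.5]
width: 0.213
```

>>> arm_command(
  plan=[
    {"translation": [-0.06, 0.25, 0], "turn": [0, 0, 0], "hand": 0},
    {"translation": [-0.12, 0.5, 0], "turn": [0, 0, 0], "hand": 0},
    {"translation": [-0.16, 0.75, 0], "turn": [0, 0, 0], "hand": 0},
    {"translation": [-0.19, 0.9, 0], "turn": [0, 0, 0], "hand": 0},
    {"translation": [-0.19, 0.9, 0], "turn": [0, 0, 0], "hand": 0},
    {"translation": [-0.19, 0.9, 0], "turn": [0, 0, 0], "hand": 0},
  ],
)

```text
clock: 27.38
position: [0.467, 0.0272, 0.2144]
ee_rot: [-2.079, 2.355, -0.0]
force: [0.3, 0.4, -7.3]
width: 0.213
```

```bash
python3 - <<'E'
from h import *
s=st(); p,d=eyes.get_image("wrist"); legs([(.4655,.0285,.170,-1.697)])
cv2.imwrite("pics/w9.png",p)
E
```

```text
t 27.38 pos [0.467  0.0272 0.2144] yaw -1.695 tilt 0.0 F [ 0.3  0.4 -7.3] w 0.213
t [-0.011  0.016  0.371] turn [-0.    -0.     0.001] rows>= 2
```

View pics/w9.png

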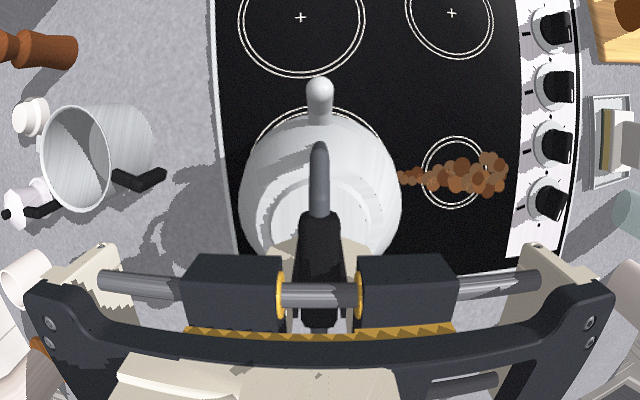

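>>> arm_command(
  plan=[
    {"translation": [-0.01, 0.015, 0.15], "turn": [0, 0, 0], "hand": 0},
    {"translation": [-0.01, 0.015, 0.28], "turn": [0, 0, 0], "hand": 0},
    {"translation": [-0.01, 0.015, 0.36], "turn": [0, 0, 0], "hand": 0},
    {"translation": [-0.01, 0.015, 0.39], "turn": [0, 0, 0], "hand": 0},
    {"translation": [-0.01, 0.015, 0.39], "turn": [0, 0, 0], "hand": 0},
    {"translation": [-0.01, 0.015, 0.39], "turn": [0, 0, 0], "hand": 0},
  ],
)

```text
clock: 28.18
position: [0.4654, 0.0285, 0.1682]
ee_rot: [-2.078, 2.355, -0.0]
force: [-0.5, -0.2, -8.1]
width: 0.219
```

>>> arm_command(
  plan=[
    {"translation": [0, 0, 0.01], "turn": [0, 0, 0], "hand": 0},
    {"translation": [0, 0, 0.018], "turn": [0, 0, 0], "hand": 0},
    {"translation": [0, 0, 0.018], "turn": [0, 0, 0], "hand": 0},
    {"translation": [0, 0, 0.018], "turn": [0, 0, 0], "hand": 0},
  ],
)

```text
clock: 28.68
position: [0.4666, 0.0283, 0.1668]
ee_rot: [-2.077, 2.354, -0.003]
force: [3.0, -2.4, 5.5]
width: 0.216
```

>>> arm_command(
  plan=[
    {"translation": [0, 0, 0], "turn": [0, 0, 0], "hand": 0.65},
    {"translation": [0, 0, 0], "turn": [0, 0, 0], "hand": 0.65},
    {"translation": [0, 0, 0], "turn": [0, 0, 0], "hand": 0.65},
    {"translation": [0, 0, 0], "turn": [0, 0, 0], "hand": 0.65},
    {"translation": [0, 0, -0.5], "turn": [0, 0, 0], "hand": 0.65},
    {"translation": [0, 0, -1], "turn": [0, 0, 0], "hand": 0.65},
    {"translation": [0, 0, -1], "turn": [0, 0, 0], "hand": 0.65},
  ],
)

```text
clock: 29.55
position: [0.4674, 0.0285, 0.2894]
ee_rot: [-2.074, 2.35, -0.004]
force: [0.3, 0.0, 0.5]
width: 0.651
```

>>> arm_command(
  plan=[
    {"translation": [-0.9, 0.6, -0.5], "turn": [0, 0, 0], "hand": 1},
    {"translation": [-0.9, 0.6, -0.5], "turn": [0, 0, 0], "hand": 1},
    {"translation": [-0.9, 0.6, -0.5], "turn": [0, 0, 0], "hand": 1},
    {"translation": [-0.9, 0.6, -0.5], "turn": [0, 0, 0], "hand": 1},
    {"translation": [-0.9, 0.6, -0.5], "turn": [0, 0, 0], "hand": 1},
  ],
)

```text
clock: 30.18
position: [0.4071, 0.1435, 0.345]
ee_rot: [2.076, -2.356, 0.0]
force: [-0.1, 0.5, -0.0]
width: 1.0
```

```bash
python3 - <<'E'
from h import *
s=st(); p,d=eyes.get_image("wrist"); cv2.imwrite("pics/w10.png",p); np.save("w10.npy",d); W=cloud("wrist",d); np.save("W10.npy",W)
def circ(z,cx,cy,r,dz=.008):
    k=np.isfinite(W[...,2])&(abs(W[...,2]-z)<dz)&(np.hypot(W[...,0]-cx,W[...,1]-cy)<r); b=W[k][:,:2]
    A=np.c_[2*b,np.ones(len(b))]; t=np.linalg.lstsq(A,(b**2).sum(1),rcond=None)[0]; print(z,len(b),t[:2].round(4),np.sqrt(t[2]+t[0]**2+t[1]**2).round(4))
for z in (.03,.05,.07): circ(z,.465,.03,.09)
print("milk")
for z in (.03,.05,.07,.1): circ(z,.55,.30,.075)
o=ortho("wrist",p,d,0.38,0.75,-0.40,0.12); cv2.imwrite("pics/w10o.png",o)
cv2.imwrite("pics/w10m.png",ortho("wrist",p,d,0.43,0.67,0.18,0.52,2000,z=.09))
E
```

```text
t 30.18 pos [0.4071 0.1435 0.345 ] yaw -1.697 tilt 0.001 F [-0.1  0.5 -0. ] w 1.0
0.03 22 [0.4682 0.0275] 0.0735
0.05 303 [0.468  0.0279] 0.071
0.07 339 [0.4679 0.0263] 0.0689
milk
0.03 485 [0.5464 0.2883] 0.0571
0.05 554 [0.5464 0.2883] 0.057
0.07 605 [0.5464 0.2883] 0.0571
0.1 1153 [0.5471 0.2902] 0.0586
```

View pics/w10.png

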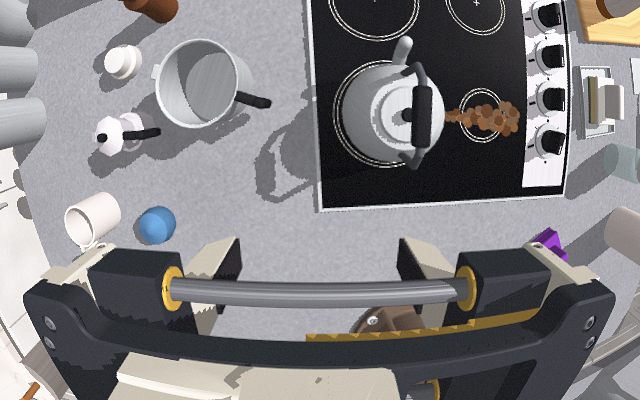

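View pics/w10o.png

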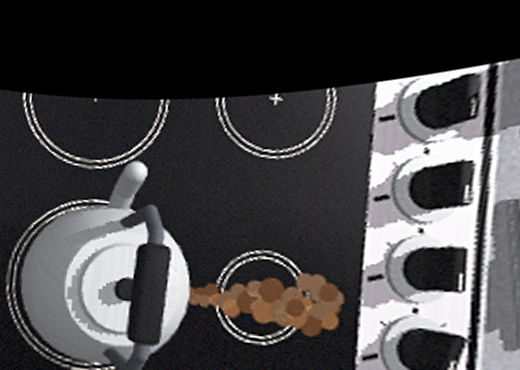

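View pics/w10m.png

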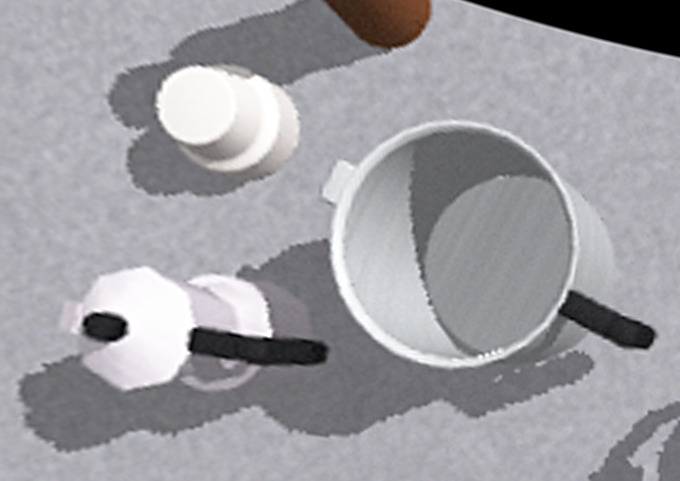

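```bash
python3 - <<'E'
from h import *
W=np.load("W10.npy"); c=np.array([.5464,.2883]); r=np.hypot(W[...,0]-c[0],W[...,1]-c[1])
m=np.isfinite(W[...,2])&(W[...,2]>.05)&(r>.066)&(r<.115); q=W[m]; print(len(q),q.min(0),q.max(0)); t=q[(q[:,2]>.085)&(np.hypot(*(q[:,:2]-c).T)>.08)]; print("top of handle",t.mean(0),np.arctan2(*(t[:,:2].mean(0)-c)[::-1]), np.hypot(*(t[:,:2].mean(0)-c)))
print(cv2.minAreaRect(t[:,:2].astype(np.float32)))
legs([(.44,.20,.28,-1.2),(.50,.205,.20,-.45)])
E
```

```text
1690 [0.44610002 0.19944852 0.05047051] [0.5881828  0.39384252 0.44246568]
top of handle [0.46346153 0.23554325 0.36229018] -2.5750546336898346 0.09829580029371615
((0.4755800664424896, 0.29472285509109497), (0.06752079725265503, 0.1940135955810547), 4.061028957366943)
t [-0.504 -0.212  0.541] turn [ 0.001 -0.001 -0.317] rows>= 4 
t [ 0.142 -0.481  0.667] turn [ 0.     0.    -0.477] rows>= 6
```

>>> arm_command(
  plan=[
    {"translation": [-0.3, -0.66, 0.7], "turn": [0, 0, -0.79], "hand": 0.6},
    {"translation": [-0.3, -0.66, 0.7], "turn": [0, 0, -0.79], "hand": 0.6},
    {"translation": [-0.3, -0.66, 0.7], "turn": [0, 0, -0.79], "hand": 0.6},
    {"translation": [-0.3, -0.66, 0.7], "turn": [0, 0, -0.79], "hand": 0.6},
    {"translation": [-0.3, -0.66, 0.7], "turn": [0, 0, -0.79], "hand": 0.6},
    {"translation": [-0.3, -0.66, 0.7], "turn": [0, 0, -0.79], "hand": 0.6},
    {"translation": [-0.3, -0.66, 0.7], "turn": [0, 0, -0.79], "hand": 0.6},
    {"translation": [-0.3, -0.66, 0.7], "turn": [0, 0, -0.79], "hand": 0.6},
    {"translation": [-0.3, -0.66, 0.7], "turn": [0, 0, -0.79], "hand": 0.6},
  ],
)

```text
clock: 31.35
position: [0.4904, 0.1696, 0.2614]
ee_rot: [3.058, -0.716, -0.0]
force: [0.2, 0.0, 0.2]
width: 0.596
```

```bash
cat >> h.py <<'E'
def circ(W,z,cx,cy,r,dz=.008):
    k=np.isfinite(W[...,2])&(abs(W[...,2]-z)<dz)&(np.hypot(W[...,0]-cx,W[...,1]-cy)<r); b=W[k][:,:2]
    A=np.c_[2*b,np.ones(len(b))]; t=np.linalg.lstsq(A,(b**2).sum(1),rcond=None)[0]; print("circ z",z,len(b),t[:2].round(4),"r",np.sqrt(t[2]+t[0]**2+t[1]**2).round(4)); return t[:2]
def handle(W,p,c,r0,r1,z0,z1):
    r=np.hypot(W[...,0]-c[0],W[...,1]-c[1]); m=np.isfinite(W[...,2])&(W[...,2]>z0)&(W[...,2]<z1)&(r>r0)&(r<r1)&(p.max(-1)<90)
    q=W[m]; q2=q[:,:2]; v=q2.mean(0)-c; print("handle",len(q),q.mean(0).round(4),"dir",np.arctan2(v[1],v[0]).round(3),"r",np.hypot(*v).round(4),"zmax",q[:,2].max().round(4),cv2.minAreaRect(q2.astype(np.float32)))
E
python3 - <<'E'
from h import *
s=st(); p,d=eyes.get_image("wrist"); cv2.imwrite("pics/w11.png",p); W=cloud("wrist",d); np.save("W11.npy",W)
for z in (.04,.07): c=circ(W,z,.546,.288,.075)
handle(W,p,c,.082,.105,.08,.112)
handle(W,p,c,.07,.105,.085,.112)
cm=circ(W,.02,.505,.445,.05); circ(W,.09,.505,.445,.05)
E
```

```text
t 31.35 pos [0.4904 0.1696 0.2614] yaw -0.46 tilt 0.001 F [0.2 0.  0.2] w 0.596
circ z 0.04 580 [0.5465 0.2904] r 0.0558
circ z 0.07 720 [0.5465 0.2904] r 0.0558
handle 249 [0.5029 0.2525 0.0948] dir -2.425 r 0.0578 zmax 0.1029 ((0.5025714039802551, 0.2931738495826721), (0.016404811292886734, 0.1826908439397812), 1.682979702949524)
handle 375 [0.5063 0.2354 0.0952] dir -2.202 r 0.0681 zmax 0.1029 ((0.5054565072059631, 0.2932586371898651), (0.022177480161190033, 0.1826908439397812), 1.682979702949524)
circ z 0.02 15 [0.5006 0.4193] r 0.0034
circ z 0.09 0 [0. 0.] r 0.0
```

View pics/w11.png

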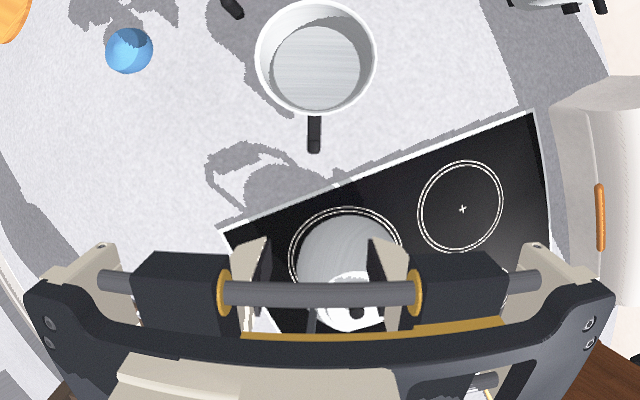

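```bash
python3 - <<'E'
from h import *
W=np.load("W11.npy"); p=cv2.imread("pics/w11.png"); W[W[...,1]>.26]=np.nan
c=np.array([.5465,.2895])
handle(W,p,c,.082,.105,.08,.112); handle(W,p,c,.07,.105,.085,.112)
legs([(.5065,.2065,.20,-.455),(.5065,.2065,.072,-.455)])
E
```

```text
handle 181 [0.5046 0.2104 0.0959] dir -2.058 r 0.0895 zmax 0.0983 ((0.5047307014465332, 0.210310697555542), (0.015375814400613308, 0.011159248650074005), 63.570289611816406)
handle 320 [0.5073 0.2156 0.0953] dir -2.058 r 0.0837 zmax 0.0983 ((0.507404088973999, 0.21570831537246704), (0.02742774784564972, 0.011159132234752178), 63.611968994140625)
t [-0.014 -0.333  0.512] turn [ 0.     0.    -0.003] rows>= 3 
t [0.    0.    1.067] turn [0. 0. 0.] rows>= 4 TOO FAR
```

>>> arm_command(
  plan=[
    {"translation": [-0.04, -0.34, 0.3], "turn": [0, 0, -0.005], "hand": 0.6},
    {"translation": [-0.04, -0.34, 0.6], "turn": [0, 0, -0.005], "hand": 0.6},
    {"translation": [-0.04, -0.34, 0.6], "turn": [0, 0, -0.005], "hand": 0.6},
    {"translation": [-0.04, -0.34, 0.6], "turn": [0, 0, -0.005], "hand": 0.6},
  ],
)

```text
clock: 31.9
position: [0.5044, 0.2088, 0.1909]
ee_rot: [-3.062, 0.699, -0.002]
force: [-0.6, -0.8, 0.5]
width: 0.6
```

>>> arm_command(
  plan=[
    {"translation": [0, 0, 0.4], "turn": [0, 0, 0], "hand": 0.6},
    {"translation": [0, 0, 0.75], "turn": [0, 0, 0], "hand": 0.6},
    {"translation": [0, 0, 0.98], "turn": [0, 0, 0], "hand": 0.6},
    {"translation": [0, 0, 0.98], "turn": [0, 0, 0], "hand": 0.6},
    {"translation": [0, 0, 0.98], "turn": [0, 0, 0], "hand": 0.6},
  ],
)

```text
clock: 32.52
position: [0.5051, 0.2096, 0.0741]
ee_rot: [-3.061, 0.697, -0.003]
force: [-0.3, -0.0, 1.2]
width: 0.602
```

```bash
python3 - <<'E'
from h import *
s=st(); p,d=eyes.get_image("wrist"); cv2.imwrite("pics/w12.png",p)
E
```

```text
t 32.52 pos [0.5051 0.2096 0.0741] yaw -0.448 tilt 0.003 F [-0.3 -0.   1.2] w 0.602
```

View pics/w12.png

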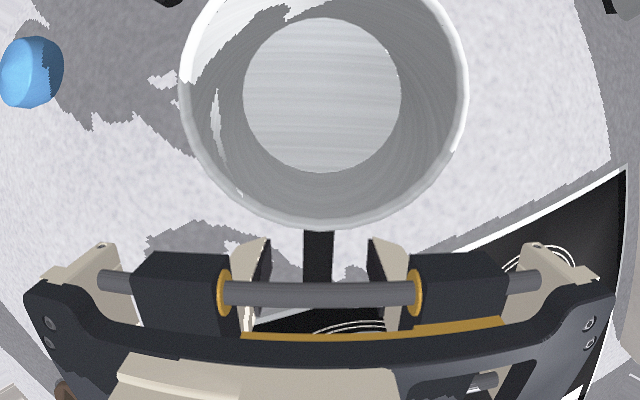

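Handle centred between the jaws. Grip firmly and lift a little.

>>> arm_command(
  plan=[
    {"translation": [0, 0, 0], "turn": [0, 0, 0], "hand": 0},
    {"translation": [0, 0, 0], "turn": [0, 0, 0], "hand": 0},
    {"translation": [0, 0, 0], "turn": [0, 0, 0], "hand": 0},
    {"translation": [0, 0, 0], "turn": [0, 0, 0], "hand": 0},
    {"translation": [0, 0, 0], "turn": [0, 0, 0], "hand": 0},
    {"translation": [0, 0, 0], "turn": [0, 0, 0], "hand": 0},
  ],
  squeeze=60,
)

```text
clock: 33.33
position: [0.5038, 0.2093, 0.0721]
ee_rot: [-3.063, 0.696, -0.0]
force: [-0.2, -0.3, -0.5]
width: 0.151
```

>>> arm_command(
  plan=[
    {"translation": [0, 0, -0.1], "turn": [0, 0, 0], "hand": 0},
    {"translation": [0, 0, -0.25], "turn": [0, 0, 0], "hand": 0},
    {"translation": [0, 0, -0.4], "turn": [0, 0, 0], "hand": 0},
    {"translation": [0, 0, -0.5], "turn": [0, 0, 0], "hand": 0},
    {"translation": [0, 0, -0.5], "turn": [0, 0, 0], "hand": 0},
  ],
)

```text
clock: 33.95
position: [0.5043, 0.2096, 0.1334]
ee_rot: [-3.062, 0.696, -0.002]
force: [0.1, 0.4, -4.1]
width: 0.144
```

```bash
python3 - <<'E'
from h import *
s=st(); p,d=eyes.get_image("wrist"); cv2.imwrite("pics/w13.png",p); W=cloud("wrist",d)
c=np.array([.546,.2895]); r=np.hypot(W[...,0]-c[0],W[...,1]-c[1]); m=np.isfinite(W[...,2])&(abs(r-.058)<.006)&(W[...,2]>.12)&(W[...,2]<.2); q=W[m]
A=np.c_[q[:,:2]-c,np.ones(len(q))]; 
for _ in range(5):
    f=np.linalg.lstsq(A,q[:,2],rcond=None)[0]; e=q[:,2]-A@f; k=(e>-.004); A=A[k];q=q[k]
print(len(q),"rim plane",f.round(4)); circ(W,f[2],.546,.29,.075,.004)
h=np.array([-.46,-.89]); 
a=.62-.45
legs([(.56,.13,.15,-.2),(.62,.03,.15,.1),(.667,-.066,.15,.17)])
E
```

```text
t 33.95 pos [0.5043 0.2096 0.1334] yaw -0.447 tilt 0.002 F [ 0.1  0.4 -4.1] w 0.144
4311 rim plane [-0.2024 -0.4336  0.1696]
circ z 0.16955351964203974 0 [0. 0.] r 0.0
t [ 0.709  0.395 -0.146] turn [-0.001 -0.    -0.157] rows>= 3 
t [0.656 0.717 0.   ] turn [ 0.     0.    -0.191] rows>= 3 
t [0.31  0.835 0.   ] turn [ 0.     0.    -0.045] rows>= 3
```

View pics/w13.png

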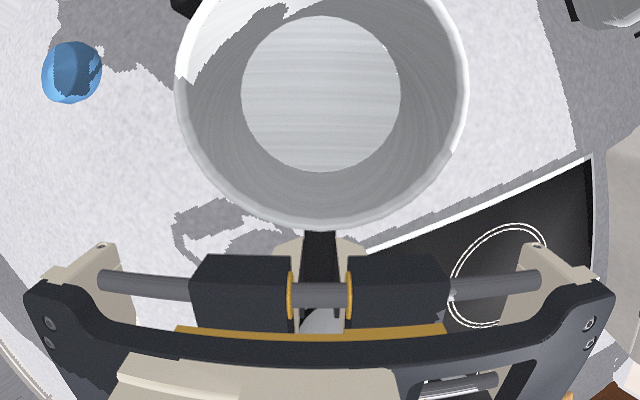

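```bash
python3 - <<'E'
from h import *
legs([(.56,.13,.18,-.2),(.625,.03,.18,.1),(.6648,-.0648,.18,.17),(.6648,-.0648,.082,.17)])
E
```

```text
t [ 0.709  0.395 -0.396] turn [-0.001 -0.    -0.157] rows>= 3 
t [0.696 0.709 0.   ] turn [ 0.     0.    -0.191] rows>= 3 
t [0.251 0.819 0.   ] turn [ 0.     0.    -0.045] rows>= 3 
t [0.    0.    0.817] turn [0. 0. 0.] rows>= 3
```

>>> arm_command(
  plan=[
    {"translation": [0.2, 0.1, -0.2], "turn": [0, 0, -0.04], "hand": 0},
    {"translation": [0.4, 0.2, -0.4], "turn": [0, 0, -0.08], "hand": 0},
    {"translation": [0.55, 0.3, -0.4], "turn": [0, 0, -0.12], "hand": 0},
    {"translation": [0.71, 0.4, -0.4], "turn": [0, 0, -0.157], "hand": 0},
  ],
)

```text
clock: 34.5
position: [0.5598, 0.1285, 0.1796]
ee_rot: [3.126, -0.311, -0.001]
force: [0.9, -0.5, -3.7]
width: 0.151
```

>>> arm_command(
  plan=[
    {"translation": [0.2, 0.2, 0], "turn": [0, 0, -0.05], "hand": 0},
    {"translation": [0.4, 0.4, 0], "turn": [0, 0, -0.1], "hand": 0},
    {"translation": [0.55, 0.55, 0], "turn": [0, 0, -0.15], "hand": 0},
    {"translation": [0.7, 0.71, 0], "turn": [0, 0, -0.19], "hand": 0},
  ],
)

```text
clock: 35.0
position: [0.6252, 0.0282, 0.1791]
ee_rot: [3.138, 0.158, -0.002]
force: [0.9, -0.4, -3.3]
width: 0.15
```

>>> arm_command(
  plan=[
    {"translation": [0.08, 0.25, 0], "turn": [0, 0, -0.02], "hand": 0},
    {"translation": [0.16, 0.5, 0], "turn": [0, 0, -0.045], "hand": 0},
    {"translation": [0.25, 0.75, 0], "turn": [0, 0, -0.045], "hand": 0},
    {"translation": [0.25, 0.82, 0], "turn": [0, 0, -0.045], "hand": 0},
    {"translation": [0.25, 0.82, 0], "turn": [0, 0, -0.045], "hand": 0},
    {"translation": [0.25, 0.82, 0], "turn": [0, 0, -0.045], "hand": 0},
  ],
)

```text
clock: 35.75
position: [0.6644, -0.0642, 0.1797]
ee_rot: [-3.129, -0.267, 0.001]
force: [-0.3, 0.2, -3.7]
width: 0.146
```

```bash
python3 - <<'E'
from h import *
s=st(); p,d=eyes.get_image("wrist"); cv2.imwrite("pics/w14.png",p); W=cloud("wrist",d)
cv2.imwrite("pics/w14o.png",ortho("wrist",p,d,0.5,0.75,-0.25,0.2,1500))
for z in (.14,.16,.18,.20): circ(W,z,.652,.025,.075,.005)
pt,dt=eyes.get_image("top"); cv2.imwrite("pics/t14.png",pt)
legs([(.6648,-.0648,.082,.17)])
E
```

```text
t 35.75 pos [ 0.6644 -0.0642  0.1797] yaw 0.17 tilt 0.001 F [-0.3  0.2 -3.7] w 0.146
circ z 0.14 2680 [0.6501 0.0258] r 0.0558
circ z 0.16 3048 [0.6501 0.0258] r 0.0558
circ z 0.18 3917 [0.6501 0.0259] r 0.0558
circ z 0.2 8269 [0.6507 0.0221] r 0.0564
t [0.002 0.005 0.816] turn [-0.001  0.     0.   ] rows>= 3
```

View pics/w14.png

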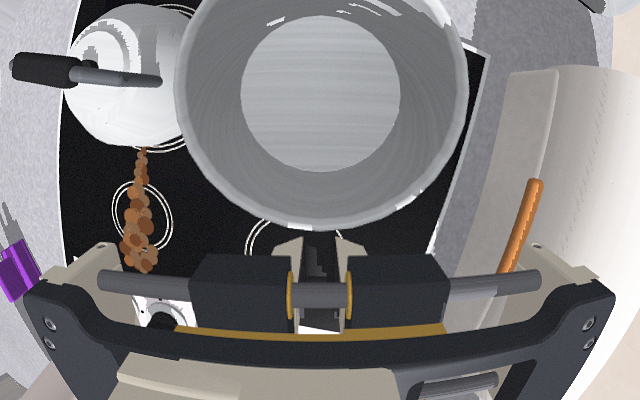

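View pics/w14o.png

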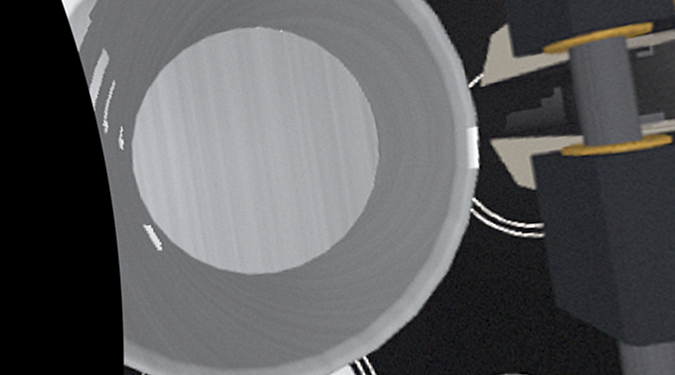

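>>> arm_command(
  plan=[
    {"translation": [0.01, 0.01, 0.25], "turn": [0, 0, 0], "hand": 0},
    {"translation": [0.01, 0.01, 0.5], "turn": [0, 0, 0], "hand": 0},
    {"translation": [0.01, 0.01, 0.7], "turn": [0, 0, 0], "hand": 0},
    {"translation": [0.01, 0.01, 0.8], "turn": [0, 0, 0], "hand": 0},
    {"translation": [0.01, 0.01, 0.82], "turn": [0, 0, 0], "hand": 0},
    {"translation": [0.01, 0.01, 0.82], "turn": [0, 0, 0], "hand": 0},
    {"translation": [0.01, 0.01, 0.83], "turn": [0, 0, 0], "hand": 0},
    {"translation": [0.01, 0.01, 0.83], "turn": [0, 0, 0], "hand": 0},
  ],
)

```text
clock: 36.85
position: [0.6664, -0.067, 0.0811]
ee_rot: [-3.13, -0.265, -0.001]
force: [-1.1, -0.4, -3.6]
width: 0.149
```

>>> arm_command(
  plan=[
    {"translation": [0, -0.015, 0.01], "turn": [0, 0, 0], "hand": 0},
    {"translation": [0, -0.015, 0.012], "turn": [0, 0, 0], "hand": 0},
    {"translation": [0, -0.015, 0.012], "turn": [0, 0, 0], "hand": 0},
    {"translation": [0, -0.015, 0.012], "turn": [0, 0, 0], "hand": 0.4},
    {"translation": [0, -0.015, 0.012], "turn": [0, 0, 0], "hand": 0.4},
    {"translation": [0, -0.015, 0.012], "turn": [0, 0, 0], "hand": 0.4},
    {"translation": [0, -0.015, 0.012], "turn": [0, 0, 0], "hand": 0.4},
    {"translation": [0, -0.015, 0.012], "turn": [0, 0, 0], "hand": 0.4},
  ],
)

```text
clock: 37.85
position: [0.6657, -0.0652, 0.079]
ee_rot: [-3.13, -0.265, 0.0]
force: [0.6, 0.4, 0.6]
width: 0.403
```

>>> arm_command(
  plan=[
    {"translation": [0, 0, -0.3], "turn": [0, 0, 0], "hand": 0.4},
    {"translation": [0, 0, -0.7], "turn": [0, 0, 0], "hand": 0.4},
    {"translation": [0, 0, -1], "turn": [0, 0, 0], "hand": 0.4},
    {"translation": [0, 0, -1], "turn": [0, 0, 0], "hand": 0.4},
    {"translation": [0, 0, -1], "turn": [0, 0, 0], "hand": 0.4},
  ],
)

```text
clock: 38.48
position: [0.6654, -0.0651, 0.1985]
ee_rot: [-3.13, -0.265, 0.001]
force: [-0.5, -0.0, 0.4]
width: 0.402
```

>>> arm_command(
  plan=[
    {"translation": [-0.4, 0, -0.9], "turn": [0, 0, 0], "hand": 0.7},
    {"translation": [-0.4, 0, -0.9], "turn": [0, 0, 0], "hand": 0.7},
    {"translation": [-0.4, 0, -0.9], "turn": [0, 0, 0], "hand": 0.7},
    {"translation": [-0.4, 0, -0.9], "turn": [0, 0, 0], "hand": 0.7},
  ],
)

```text
clock: 38.98
position: [0.618, -0.0728, 0.3057]
ee_rot: [-3.13, -0.265, 0.003]
force: [-0.9, 0.4, -1.1]
width: 0.697
```

```bash
python3 - <<'E'
from h import *
s=st(); p,d=eyes.get_image("wrist"); cv2.imwrite("pics/w15.png",p); W=cloud("wrist",d)
for z in (.05,.07,.09): circ(W,z,.652,.025,.075,.005)
for z in (.04,.06): circ(W,z,.468,.028,.085,.005)
legs([(.56,.05,.34,0),(.50,.13,.34,-.3),(.46,.24,.32,-.2),(.46,.33,.28,-.2)])
E
```

```text
t 38.98 pos [ 0.618  -0.0728  0.3057] yaw 0.169 tilt 0.002 F [-0.9  0.4 -1.1] w 0.697
circ z 0.05 279 [0.6519 0.0244] r 0.0557
circ z 0.07 333 [0.6519 0.0243] r 0.0558
circ z 0.09 363 [0.6519 0.0244] r 0.0557
circ z 0.04 212 [0.4678 0.0279] r 0.0725
circ z 0.06 253 [0.4674 0.0279] r 0.0695
t [-0.305 -1.089 -0.289] turn [-0.     0.002  0.108] rows>= 4 TOO FAR
t [-0.5   -0.667  0.   ] turn [0.    0.    0.191] rows>= 3 
t [-0.589 -0.777  0.167] turn [ 0.     0.    -0.064] rows>= 3 
t [-0.149 -0.735  0.333] turn [0. 0. 0.] rows>= 3
```

View pics/w15.png

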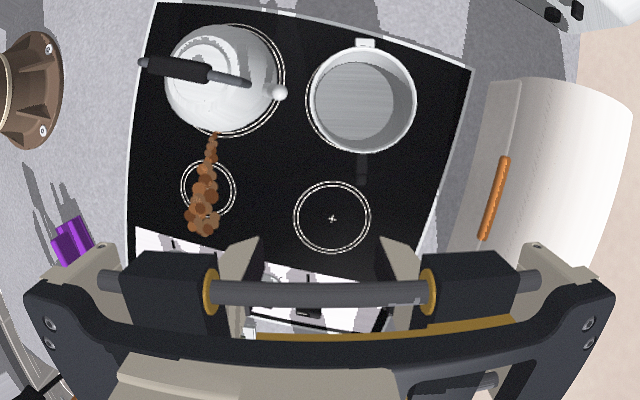

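>>> arm_command(
  plan=[
    {"translation": [-0.3, -1, -0.29], "turn": [0, 0, 0.11], "hand": 0.7},
    {"translation": [-0.3, -1, -0.29], "turn": [0, 0, 0.11], "hand": 0.7},
    {"translation": [-0.3, -1, -0.29], "turn": [0, 0, 0.11], "hand": 0.7},
    {"translation": [-0.3, -1, -0.29], "turn": [0, 0, 0.11], "hand": 0.7},
  ],
)

```text
clock: 39.52
position: [0.5625, 0.0395, 0.3406]
ee_rot: [3.141, -0.004, -0.003]
force: [0.5, -0.8, 0.0]
width: 0.7
```

>>> arm_command(
  plan=[
    {"translation": [-0.5, -0.75, 0], "turn": [0, 0, 0.08], "hand": 0.7},
    {"translation": [-0.5, -0.75, 0], "turn": [0, 0, 0.08], "hand": 0.7},
    {"translation": [-0.5, -0.75, 0], "turn": [0, 0, 0.08], "hand": 0.7},
    {"translation": [-0.5, -0.75, 0], "turn": [0, 0, 0.08], "hand": 0.7},
  ],
)

```text
clock: 40.02
position: [0.5038, 0.1274, 0.3412]
ee_rot: [3.133, -0.207, -0.001]
force: [0.7, -0.9, -0.3]
width: 0.7
```

>>> arm_command(
  plan=[
    {"translation": [-0.4, -0.9, 0.2], "turn": [0, 0, 0], "hand": 0.7},
    {"translation": [-0.4, -0.9, 0.2], "turn": [0, 0, 0], "hand": 0.7},
    {"translation": [-0.4, -0.9, 0.2], "turn": [0, 0, 0], "hand": 0.7},
    {"translation": [-0.4, -0.9, 0.2], "turn": [0, 0, 0], "hand": 0.7},
  ],
)

```text
clock: 40.52
position: [0.4708, 0.2406, 0.3175]
ee_rot: [3.133, -0.207, 0.0]
force: [0.7, -0.8, 0.9]
width: 0.698
```

>>> arm_command(
  plan=[
    {"translation": [0, -0.8, 0.4], "turn": [0, 0, 0], "hand": 0.7},
    {"translation": [0, -0.8, 0.4], "turn": [0, 0, 0], "hand": 0.7},
    {"translation": [0, -0.8, 0.4], "turn": [0, 0, 0], "hand": 0.7},
    {"translation": [0, -0.8, 0.4], "turn": [0, 0, 0], "hand": 0.7},
  ],
)

```text
clock: 41.02
position: [0.4835, 0.3352, 0.2701]
ee_rot: [3.133, -0.209, 0.001]
force: [0.1, -0.6, 0.5]
width: 0.702
```

```bash
python3 - <<'E'
from h import *
s=st(); p,d=eyes.get_image("wrist"); cv2.imwrite("pics/w16.png",p); W=cloud("wrist",d); np.save("W16.npy",W)
for z in (.015,.03,.1): circ(W,z,.505,.445,.045,.006)
E
```

```text
t 41.02 pos [0.4835 0.3352 0.2701] yaw -0.133 tilt 0.001 F [ 0.1 -0.6  0.5] w 0.702
circ z 0.015 0 [0. 0.] r 0.0
circ z 0.03 0 [0. 0.] r 0.0
circ z 0.1 2152 [0.5047 0.4444] r 0.0257
```

View pics/w16.png

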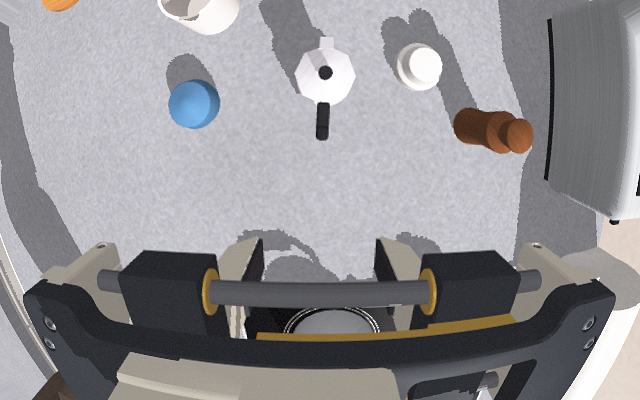

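```bash
python3 - <<'E'
from h import *
W=np.load("W16.npy"); p=cv2.imread("pics/w16.png"); c=np.array([.5047,.4444])
handle(W,p,c,.035,.075,.085,.115); handle(W,p,c,.05,.075,.085,.115)
m=np.isfinite(W[...,2])&(np.hypot(W[...,0]-c[0],W[...,1]-c[1])<.012); print("knob top",W[m][:,2].max())
E
```

```text
handle 330 [0.4956 0.3963 0.1016] dir -1.758 r 0.0489 zmax 0.1048 ((0.4954705238342285, 0.3961205780506134), (0.02838011458516121, 0.012261240743100643), 77.4473876953125)
handle 152 [0.494  0.3889 0.1023] dir -1.761 r 0.0565 zmax 0.1048 ((0.49412405490875244, 0.3887968957424164), (0.013363872654736042, 0.011175436899065971), 82.36930084228516)
knob top 0.12214093064660725
```

>>> arm_command(
  plan=[
    {"translation": [0.02, -0.42, 0.3], "turn": [0, 0, 0.036], "hand": 0.6},
    {"translation": [0.02, -0.42, 0.67], "turn": [0, 0, 0.036], "hand": 0.6},
    {"translation": [0.02, -0.42, 0.67], "turn": [0, 0, 0.036], "hand": 0.6},
    {"translation": [0.02, -0.42, 0.67], "turn": [0, 0, 0.036], "hand": 0.6},
  ],
)

```text
clock: 41.58
position: [0.4924, 0.3862, 0.1918]
ee_rot: [-3.126, 0.295, -0.003]
force: [-0.9, -0.2, 0.8]
width: 0.602
```

>>> arm_command(
  plan=[
    {"translation": [0, 0, 0.3], "turn": [0, 0, 0], "hand": 0.6},
    {"translation": [0, 0, 0.65], "turn": [0, 0, 0], "hand": 0.6},
    {"translation": [0, 0, 0.92], "turn": [0, 0, 0], "hand": 0.6},
    {"translation": [0, 0, 0.92], "turn": [0, 0, 0], "hand": 0.6},
    {"translation": [0, 0, 0.92], "turn": [0, 0, 0], "hand": 0.6},
  ],
)

```text
clock: 42.2
position: [0.4925, 0.3879, 0.0818]
ee_rot: [-3.125, 0.293, -0.004]
force: [-0.3, -0.6, -0.1]
width: 0.602
```

```bash
python3 - <<'E'
from h import *
s=st(); p,d=eyes.get_image("wrist"); cv2.imwrite("pics/w17.png",p); legs([(.4931,.3855,.079,-.19)])
E
```

```text
t 42.2 pos [0.4925 0.3879 0.0818] yaw -0.187 tilt 0.004 F [-0.3 -0.6 -0.1] w 0.602
t [0.009 0.02  0.024] turn [-0.002 -0.002  0.002] rows>= 2
```

View pics/w17.png

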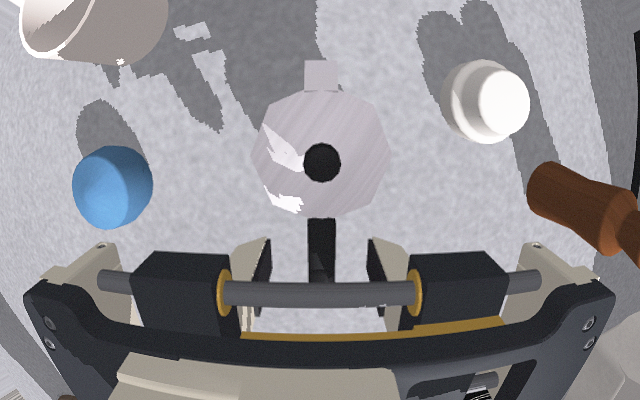

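>>> arm_command(
  plan=[
    {"translation": [0.01, 0.02, 0.02], "turn": [0, 0, 0], "hand": 0.6},
    {"translation": [0.01, 0.02, 0.02], "turn": [0, 0, 0], "hand": 0},
    {"translation": [0.01, 0.02, 0.02], "turn": [0, 0, 0], "hand": 0},
    {"translation": [0.01, 0.02, 0.02], "turn": [0, 0, 0], "hand": 0},
    {"translation": [0.01, 0.02, 0.02], "turn": [0, 0, 0], "hand": 0},
    {"translation": [0.01, 0.02, 0.02], "turn": [0, 0, 0], "hand": 0},
    {"translation": [0.01, 0.02, 0.02], "turn": [0, 0, 0], "hand": 0},
  ],
  squeeze=55,
)

```text
clock: 43.12
position: [0.4916, 0.3848, 0.0767]
ee_rot: [3.128, -0.292, 0.0]
force: [0.2, -0.5, -0.1]
width: 0.138
```

>>> arm_command(
  plan=[
    {"translation": [0, 0, -0.2], "turn": [0, 0, 0], "hand": 0},
    {"translation": [0, 0, -0.5], "turn": [0, 0, 0], "hand": 0},
    {"translation": [0, 0, -0.8], "turn": [0, 0, 0], "hand": 0},
    {"translation": [0, 0, -1], "turn": [0, 0, 0], "hand": 0},
    {"translation": [0, 0, -1], "turn": [0, 0, 0], "hand": 0},
    {"translation": [0, 0, -1], "turn": [0, 0, 0], "hand": 0},
  ],
)

```text
clock: 43.88
position: [0.4908, 0.3843, 0.1953]
ee_rot: [3.127, -0.292, -0.002]
force: [0.3, -0.2, -2.8]
width: 0.134
```

```bash
python3 - <<'E'
from h import *
s=st(); p,d=eyes.get_image("wrist"); cv2.imwrite("pics/w18.png",p); W=cloud("wrist",d)
for z in (.205,.21,.215): circ(W,z,.505,.445,.04,.005)
legs([(.45,.30,.30,-.5),(.43,.19,.315,-.8),(.42,.08,.315,-1.1),(.41,-.02,.315,-1.35),(.393,-.09,.315,-1.56),(.393,-.143,.25,-1.56)])
E
```

```text
t 43.88 pos [0.4908 0.3843 0.1953] yaw -0.186 tilt 0.002 F [ 0.3 -0.2 -2.8] w 0.134
circ z 0.205 5 [0.5254 0.5602] r 0.0777
circ z 0.21 1013 [0.5041 0.4505] r 0.03
circ z 0.215 8336 [0.5031 0.4462] r 0.0274
t [-0.205  0.754 -0.873] turn [0.001 0.001 0.2  ] rows>= 4 
t [ 0.293  0.884 -0.125] turn [0.    0.    0.191] rows>= 3 
t [0.6   0.698 0.   ] turn [0.    0.    0.191] rows>= 3 
t [0.705 0.452 0.   ] turn [0.    0.    0.159] rows>= 3 
t [0.538 0.266 0.   ] turn [0.    0.    0.134] rows>= 3 
t [0.442 0.005 0.542] turn [0. 0. 0.] rows>= 3
```

View pics/w18.png

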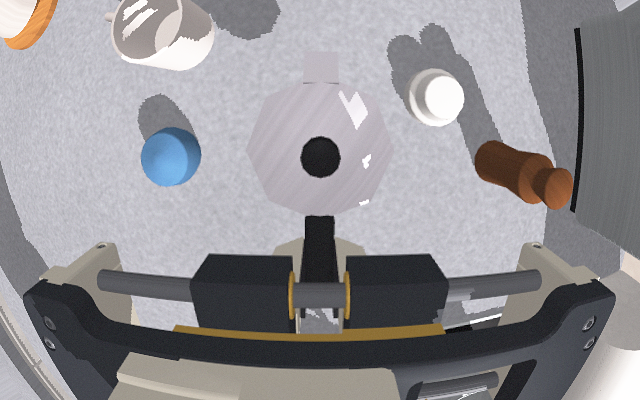

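>>> arm_command(
  plan=[
    {"translation": [0, 0, -0.5], "turn": [0, 0, 0], "hand": 0},
    {"translation": [-0.1, 0.25, -0.87], "turn": [0, 0, 0.05], "hand": 0},
    {"translation": [-0.15, 0.5, -0.87], "turn": [0, 0, 0.12], "hand": 0},
    {"translation": [-0.2, 0.75, -0.87], "turn": [0, 0, 0.2], "hand": 0},
  ],
)

```text
clock: 44.42
position: [0.4506, 0.2998, 0.3003]
ee_rot: [3.042, -0.783, -0.001]
force: [-0.3, -0.4, -2.5]
width: 0.141
```

>>> arm_command(
  plan=[
    {"translation": [0.1, 0.3, -0.12], "turn": [0, 0, 0.07], "hand": 0},
    {"translation": [0.2, 0.6, -0.12], "turn": [0, 0, 0.14], "hand": 0},
    {"translation": [0.29, 0.88, -0.12], "turn": [0, 0, 0.19], "hand": 0},
  ],
)

```text
clock: 44.8
position: [0.4304, 0.1899, 0.3144]
ee_rot: [2.891, -1.226, -0.001]
force: [-0.3, 0.1, -2.1]
width: 0.14
```

>>> arm_command(
  plan=[
    {"translation": [0.2, 0.23, 0], "turn": [0, 0, 0.07], "hand": 0},
    {"translation": [0.4, 0.46, 0], "turn": [0, 0, 0.14], "hand": 0},
    {"translation": [0.6, 0.7, 0], "turn": [0, 0, 0.19], "hand": 0},
  ],
)

```text
clock: 45.18
position: [0.4206, 0.0798, 0.3146]
ee_rot: [2.677, -1.641, -0.001]
force: [0.4, -0.9, -1.8]
width: 0.14
```

>>> arm_command(
  plan=[
    {"translation": [0.25, 0.15, 0], "turn": [0, 0, 0.05], "hand": 0},
    {"translation": [0.5, 0.3, 0], "turn": [0, 0, 0.1], "hand": 0},
    {"translation": [0.7, 0.45, 0], "turn": [0, 0, 0.16], "hand": 0},
  ],
)

```text
clock: 45.55
position: [0.4112, -0.0204, 0.3153]
ee_rot: [2.449, -1.968, 0.0]
force: [0.2, -0.7, -1.2]
width: 0.137
```

>>> arm_command(
  plan=[
    {"translation": [0.25, 0.13, 0], "turn": [0, 0, 0.07], "hand": 0},
    {"translation": [0.54, 0.27, 0], "turn": [0, 0, 0.134], "hand": 0},
    {"translation": [0.54, 0.27, 0], "turn": [0, 0, 0.134], "hand": 0},
  ],
)

```text
clock: 45.92
position: [0.3931, -0.092, 0.3154]
ee_rot: [-2.226, 2.216, 0.0]
force: [0.7, 0.3, -1.6]
width: 0.137
```

>>> arm_command(
  plan=[
    {"translation": [0.25, 0, 0.1], "turn": [0, 0, 0], "hand": 0},
    {"translation": [0.44, 0, 0.3], "turn": [0, 0, 0], "hand": 0},
    {"translation": [0.44, 0, 0.54], "turn": [0, 0, 0], "hand": 0},
    {"translation": [0.44, 0, 0.54], "turn": [0, 0, 0], "hand": 0},
    {"translation": [0.44, 0, 0.54], "turn": [0, 0, 0], "hand": 0},
  ],
)

```text
clock: 46.55
position: [0.3952, -0.1413, 0.2514]
ee_rot: [-2.235, 2.208, -0.001]
force: [0.5, 0.1, -2.1]
width: 0.139
```

```bash
python3 - <<'E'
from h import *
s=st(); p,d=eyes.get_image("wrist"); cv2.imwrite("pics/w19.png",p); W=cloud("wrist",d)
z0=s["position"][2]; circ(W,z0+.02,.453,-.143,.04,.006)
for z in (.04,.06): circ(W,z,.468,.028,.085,.005)
for z in (.04,.06): circ(W,z,.652,.025,.075,.005)
cv2.imwrite("pics/w19o.png",ortho("wrist",p,d,0.38,0.75,-0.3,0.12,1500))
legs([(.3925,-.1437,.15,-1.56),(.3925,-.1437,.087,-1.56)])
E
```

```text
t 46.55 pos [ 0.3952 -0.1413  0.2514] yaw -1.559 tilt 0.001 F [ 0.5  0.1 -2.1] w 0.139
circ z 0.27142253068274064 8787 [ 0.4563 -0.1411] r 0.0273
circ z 0.04 362 [0.4682 0.0277] r 0.0729
circ z 0.06 455 [0.4681 0.0277] r 0.0695
circ z 0.04 173 [0.6492 0.0234] r 0.0555
circ z 0.06 166 [0.6484 0.0233] r 0.0548
t [0.02  0.026 0.847] turn [-0.001 -0.     0.001] rows>= 3 
t [0.    0.    0.525] turn [0. 0. 0.] rows>= 3
```

View pics/w19.png

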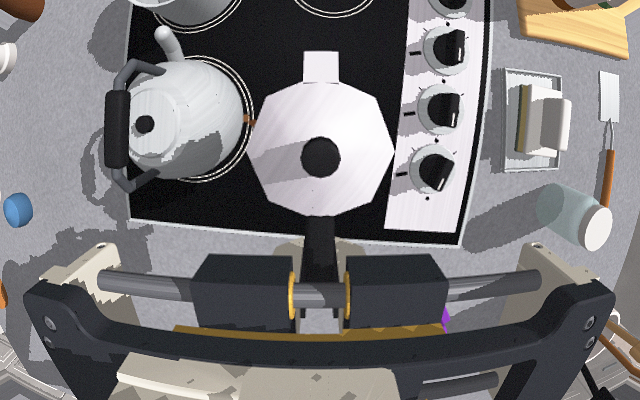

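View pics/w19o.png

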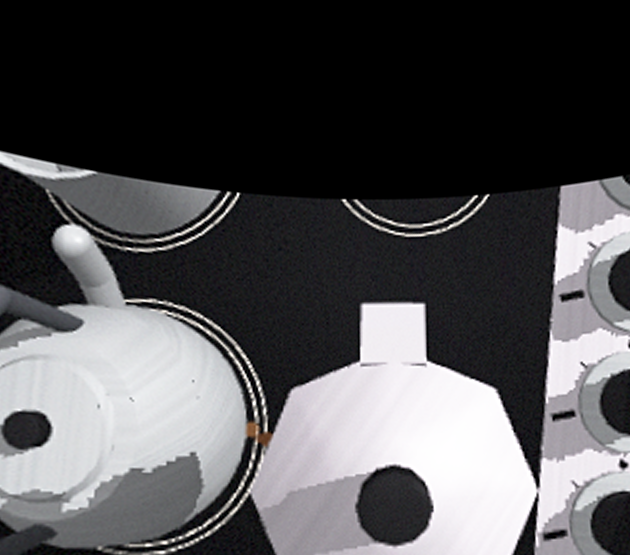

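>>> arm_command(
  plan=[
    {"translation": [0.02, 0.026, 0.3], "turn": [0, 0, 0], "hand": 0},
    {"translation": [0.02, 0.026, 0.6], "turn": [0, 0, 0], "hand": 0},
    {"translation": [0.02, 0.026, 0.85], "turn": [0, 0, 0], "hand": 0},
    {"translation": [0.02, 0.026, 0.85], "turn": [0, 0, 0], "hand": 0},
  ],
)

```text
clock: 47.1
position: [0.3912, -0.1434, 0.1482]
ee_rot: [2.234, -2.207, -0.003]
force: [-0.2, 0.1, -1.3]
width: 0.138
```

>>> arm_command(
  plan=[
    {"translation": [0, 0, 0.25], "turn": [0, 0, 0], "hand": 0},
    {"translation": [0, 0, 0.4], "turn": [0, 0, 0], "hand": 0},
    {"translation": [0, 0, 0.52], "turn": [0, 0, 0], "hand": 0},
    {"translation": [0, 0, 0.53], "turn": [0, 0, 0], "hand": 0},
    {"translation": [0, 0, 0.53], "turn": [0, 0, 0], "hand": 0},
    {"translation": [0, 0, 0.53], "turn": [0, 0, 0], "hand": 0},
  ],
)

```text
clock: 47.85
position: [0.3925, -0.1437, 0.086]
ee_rot: [-2.234, 2.207, -0.002]
force: [0.2, -0.3, -1.3]
width: 0.139
```

```bash
python3 - <<'E'
from h import *
s=st(); legs([(.3925,-.1437,.0842,-1.56)])
E
```

```text
t 47.85 pos [ 0.3925 -0.1437  0.086 ] yaw -1.559 tilt 0.002 F [ 0.2 -0.3 -1.3] w 0.139
t [-0.     0.     0.015] turn [-0.001  0.     0.001] rows>= 2
```

>>> arm_command(
  plan=[
    {"translation": [0, 0, 0.008], "turn": [0, 0, 0], "hand": 0},
    {"translation": [0, 0, 0.014], "turn": [0, 0, 0], "hand": 0},
    {"translation": [0, 0, 0.014], "turn": [0, 0, 0], "hand": 0},
    {"translation": [0, 0, 0.014], "turn": [0, 0, 0], "hand": 0.4},
    {"translation": [0, 0, 0.014], "turn": [0, 0, 0], "hand": 0.4},
    {"translation": [0, 0, 0.014], "turn": [0, 0, 0], "hand": 0.4},
    {"translation": [0, 0, 0.014], "turn": [0, 0, 0], "hand": 0.4},
    {"translation": [0, 0, 0.014], "turn": [0, 0, 0], "hand": 0.4},
  ],
)

```text
clock: 48.85
position: [0.3917, -0.1437, 0.0834]
ee_rot: [2.234, -2.208, -0.0]
force: [-0.7, 0.3, -0.5]
width: 0.398
```

>>> arm_command(
  plan=[
    {"translation": [0, 0, -0.3], "turn": [0, 0, 0], "hand": 0.4},
    {"translation": [0, 0, -0.7], "turn": [0, 0, 0], "hand": 0.4},
    {"translation": [0, 0, -1], "turn": [0, 0, 0], "hand": 0.4},
    {"translation": [0, 0, -1], "turn": [0, 0, 0], "hand": 0.4},
    {"translation": [0, 0, -1], "turn": [0, 0, 0], "hand": 0.4},
  ],
)

```text
clock: 49.48
position: [0.3914, -0.1432, 0.203]
ee_rot: [-2.235, 2.207, 0.001]
force: [0.1, 0.7, -0.6]
width: 0.401
```

>>> arm_command(
  plan=[
    {"translation": [0.9, 0.4, -0.9], "turn": [0, 0, 0], "hand": 0.6},
    {"translation": [0.9, 0.4, -0.9], "turn": [0, 0, 0], "hand": 0.6},
    {"translation": [0.9, 0.4, -0.9], "turn": [0, 0, 0], "hand": 0.6},
    {"translation": [0.9, 0.4, -0.9], "turn": [0, 0, 0], "hand": 0.6},
    {"translation": [0.9, 0.4, -0.9], "turn": [0, 0, 0], "hand": 0.6},
  ],
)

```text
clock: 50.1
position: [0.3447, -0.2512, 0.3102]
ee_rot: [2.234, -2.207, -0.003]
force: [-0.5, 0.2, -0.5]
width: 0.605
```

```bash
python3 - <<'E'
from h import *
s=st(); p,d=eyes.get_image("wrist"); cv2.imwrite("pics/w20.png",p); W=cloud("wrist",d); np.save("W20.npy",W)
for z in (.012,.02,.03,.117): circ(W,z,.453,-.143,.045,.005)
for z in (.04,.06): circ(W,z,.468,.028,.085,.005)
for z in (.08,.1): circ(W,z,.652,.025,.075,.005)
m=np.isfinite(W[...,2])&(W[...,2]>.042)&(W[...,2]<.06)&(abs(W[...,0]-.403)<.035)&(abs(W[...,1]+.295)<.035)
q=W[m]; print("knob",len(q),q.mean(0),q[:,2].max(),cv2.minAreaRect(q[:,:2].astype(np.float32)))
cv2.imwrite("pics/w20k.png",ortho("wrist",p,d,0.34,0.50,-0.38,-0.08,2600,z=.052))
cv2.imwrite("pics/w20g.png",ortho("wrist",p,d,0.34,0.70,-0.38,0.13,1500,z=.008))
E
```

```text
t 50.1 pos [ 0.3447 -0.2512  0.3102] yaw -1.558 tilt 0.002 F [-0.5  0.2 -0.5] w 0.605
circ z 0.012 491 [ 0.4541 -0.144 ] r 0.0371
circ z 0.02 58 [ 0.4566 -0.1431] r 0.0306
circ z 0.03 24 [ 0.4572 -0.1409] r 0.0328
circ z 0.117 566 [ 0.4567 -0.1431] r 0.0135
circ z 0.04 353 [0.4676 0.0279] r 0.0729
circ z 0.06 415 [0.4676 0.028 ] r 0.0696
circ z 0.08 43 [0.6392 0.0255] r 0.0462
circ z 0.1 11 [0.6054 0.0327] r 0.0126
knob 339 [ 0.40200609 -0.29231628  0.05002209] 0.05312090613715059 ((0.4017111659049988, -0.29263535141944885), (0.015213316306471825, 0.042103055864572525), 68.67942810058594)
```

View pics/w20.png

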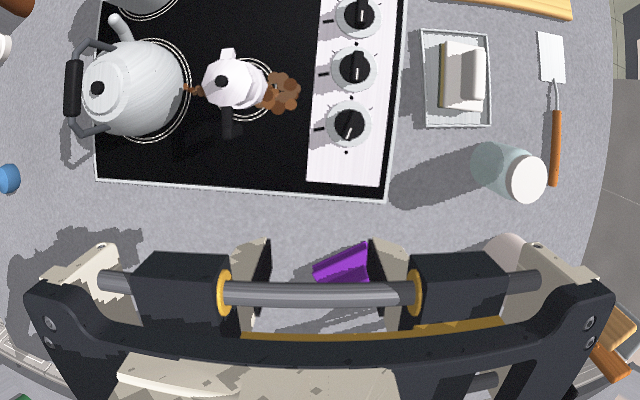

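View pics/w20k.png

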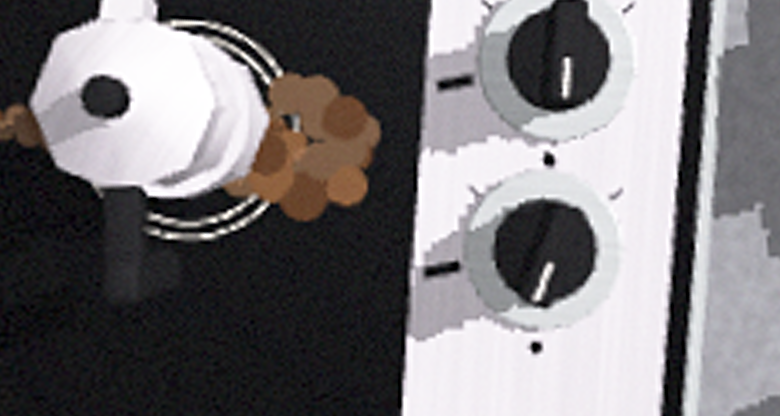

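View pics/w20g.png

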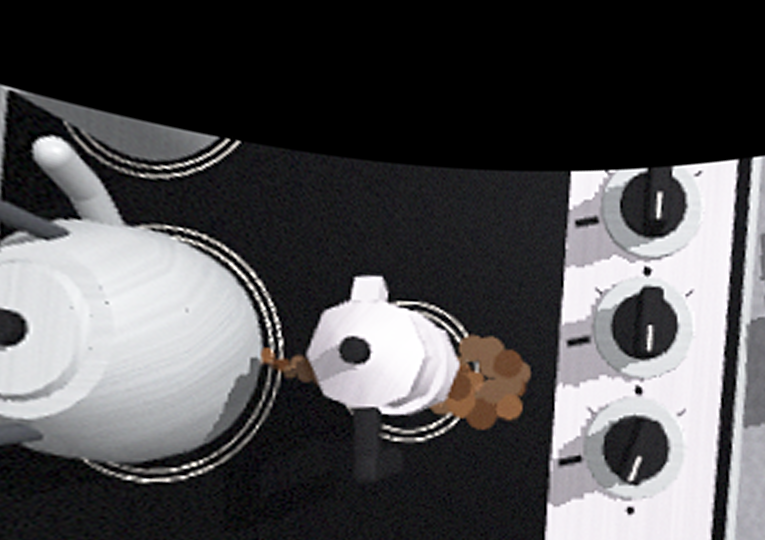

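```bash
python3 - <<'E'
from h import *
legs([(.402,-.2925,.2,-1.94),(.402,-.2925,.12,-1.94),(.402,-.2925,.037,-1.94)])
W=np.load("W20.npy")
for x in (.402,.483,.565):
    m=np.isfinite(W[...,2])&(W[...,2]>.045)&(W[...,2]<.06)&(abs(W[...,0]-x)<.035)&(abs(W[...,1]+.297)<.035); q=W[m]
    if len(q)>20: print(x,len(q),cv2.minAreaRect(q[:,:2].astype(np.float32)))
E
```

```text
t [ 0.352 -0.474  0.917] turn [ 0.002 -0.     0.243] rows>= 4 
t [0.    0.    0.667] turn [0. 0. 0.] rows>= 3 
t [0.    0.    0.692] turn [0. 0. 0.] rows>= 3 
0.402 334 ((0.4017111659049988, -0.29263535141944885), (0.015213316306471825, 0.042103055864572525), 68.67942810058594)
0.483 328 ((0.48145902156829834, -0.298545241355896), (0.014917484484612942, 0.04052943363785744), 85.37274932861328)
0.565 253 ((0.5566906929016113, -0.30369287729263306), (0.014730188995599747, 0.03336323797702789), 89.43937683105469)
```

>>> arm_command(
  plan=[
    {"translation": [0.35, -0.47, 0.92], "turn": [0, 0, 0.245], "hand": 0.6},
    {"translation": [0.35, -0.47, 0.92], "turn": [0, 0, 0.245], "hand": 0.6},
    {"translation": [0.35, -0.47, 0.92], "turn": [0, 0, 0.245], "hand": 0.6},
    {"translation": [0.35, -0.47, 0.92], "turn": [0, 0, 0.245], "hand": 0.6},
    {"translation": [0.35, -0.47, 0.92], "turn": [0, 0, 0.245], "hand": 0.6},
  ],
)

```text
clock: 50.78
position: [0.4014, -0.2932, 0.2012]
ee_rot: [1.773, -2.593, -0.001]
force: [0.1, -0.3, 0.8]
width: 0.599
```

```bash
python3 - <<'E'
from h import *
s=st(); p,d=eyes.get_image("wrist"); cv2.imwrite("pics/w21.png",p); W=cloud("wrist",d)
m=np.isfinite(W[...,2])&(W[...,2]>.045)&(W[...,2]<.06)&(abs(W[...,0]-.402)<.035)&(abs(W[...,1]+.2925)<.035); q=W[m]
print(len(q),cv2.minAreaRect(q[:,:2].astype(np.float32)),q[:,2].max())
pt,_=eyes.get_image("top"); cv2.imwrite("pics/t21.png",cv2.resize(pt[70:260,200:520],None,fx=2.4,fy=2.4,interpolation=cv2.INTER_CUBIC))
legs([(.402,-.2925,.12,-1.943),(.402,-.2925,.037,-1.943)])
E
```

```text
t 50.77 pos [ 0.4014 -0.2932  0.2012] yaw -1.942 tilt 0.001 F [ 0.1 -0.3  0.8] w 0.599
588 ((0.4032021760940552, -0.2938196659088135), (0.014265324920415878, 0.040639687329530716), 68.48818969726562) 0.053051904163900765
t [-0.005  0.003  0.683] turn [-0.001  0.001  0.   ] rows>= 3 
t [0.    0.    0.692] turn [0. 0. 0.] rows>= 3
```

View pics/w21.png

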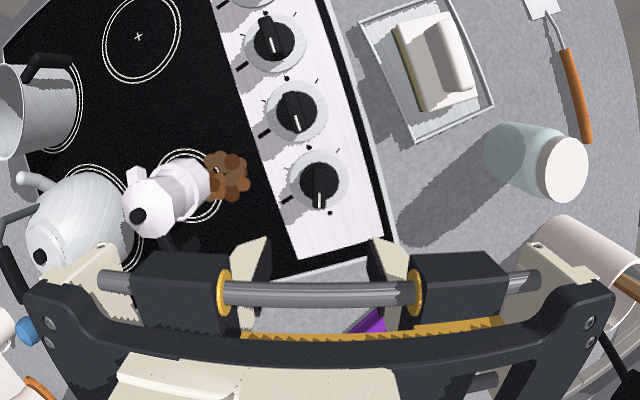

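View pics/t21.png

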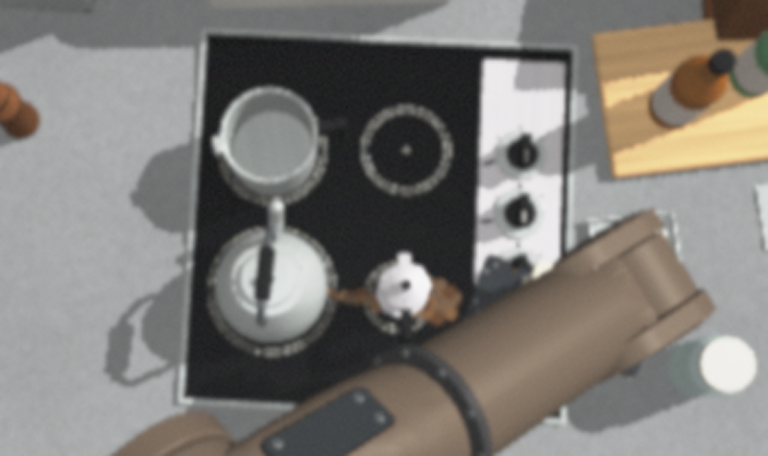

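>>> arm_command(
  plan=[
    {"translation": [0, -0.013, 0.35], "turn": [0, 0, 0], "hand": 0.6},
    {"translation": [0, -0.013, 0.68], "turn": [0, 0, 0], "hand": 0.6},
    {"translation": [0, -0.013, 0.68], "turn": [0, 0, 0], "hand": 0.6},
    {"translation": [0, -0.013, 0.68], "turn": [0, 0, 0], "hand": 0.6},
  ],
)

```text
clock: 51.38
position: [0.404, -0.2946, 0.1212]
ee_rot: [-1.771, 2.593, -0.003]
force: [-0.2, -0.7, 0.3]
width: 0.599
```

>>> arm_command(
  plan=[
    {"translation": [0, 0, 0.3], "turn": [0, 0, 0], "hand": 0.6},
    {"translation": [0, 0, 0.55], "turn": [0, 0, 0], "hand": 0.6},
    {"translation": [0, 0, 0.67], "turn": [0, 0, 0], "hand": 0.6},
    {"translation": [0, 0, 0.67], "turn": [0, 0, 0], "hand": 0.6},
    {"translation": [0, 0, 0.67], "turn": [0, 0, 0], "hand": 0.6},
  ],
)

```text
clock: 52.0
position: [0.4041, -0.2948, 0.0403]
ee_rot: [-1.77, 2.594, -0.003]
force: [0.6, -0.2, 0.9]
width: 0.6
```

>>> arm_command(
  plan=[
    {"translation": [0, 0, 0], "turn": [0, 0, 0], "hand": 0},
    {"translation": [0, 0, 0], "turn": [0, 0, 0], "hand": 0},
    {"translation": [0, 0, 0], "turn": [0, 0, 0], "hand": 0},
    {"translation": [0, 0, 0], "turn": [0, 0, 0], "hand": 0},
    {"translation": [0, 0, 0], "turn": [0, 0, 0], "hand": 0},
    {"translation": [0, 0, 0], "turn": [0, 0, 0], "hand": 0},
  ],
  squeeze=15,
)

```text
clock: 52.75
position: [0.4034, -0.294, 0.039]
ee_rot: [-1.771, 2.595, 0.0]
force: [-0.4, 1.6, 2.3]
width: 0.153
```

```bash
python3 - <<'E'
from h import *
s=st(); print(s["joints"].round(3)); p,d=eyes.get_image("wrist"); cv2.imwrite("pics/w22.png",p)
E
```

```text
t 52.75 pos [ 0.4034 -0.294   0.039 ] yaw -1.944 tilt 0.0 F [-0.4  1.6  2.3] w 0.153
[-0.064  0.65   0.844  2.124 -0.77   0.707 -0.642]
```

View pics/w22.png

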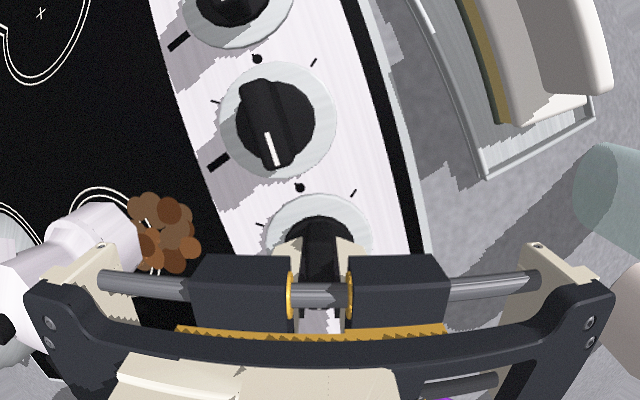

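>>> arm_command(
  plan=[
    {"translation": [0, 0, 0], "turn": [0, 0, 0.06], "hand": 0},
    {"translation": [0, 0, 0], "turn": [0, 0, 0.12], "hand": 0},
    {"translation": [0, 0, 0], "turn": [0, 0, 0.18], "hand": 0},
    {"translation": [0, 0, 0], "turn": [0, 0, 0.24], "hand": 0},
    {"translation": [0, 0, 0], "turn": [0, 0, 0.3], "hand": 0},
    {"translation": [0, 0, 0], "turn": [0, 0, 0.36], "hand": 0},
    {"translation": [0, 0, 0], "turn": [0, 0, 0.42], "hand": 0},
    {"translation": [0, 0, 0], "turn": [0, 0, 0.48], "hand": 0},
    {"translation": [0, 0, 0], "turn": [0, 0, 0.54], "hand": 0},
    {"translation": [0, 0, 0], "turn": [0, 0, 0.6], "hand": 0},
    {"translation": [0, 0, 0], "turn": [0, 0, 0.637], "hand": 0},
    {"translation": [0, 0, 0], "turn": [0, 0, 0.637], "hand": 0},
    {"translation": [0, 0, 0], "turn": [0, 0, 0.637], "hand": 0},
  ],
)

```text
clock: 54.42
position: [0.4018, -0.2953, 0.039]
ee_rot: [0.307, -3.125, 0.003]
force: [-5.4, -3.2, 1.5]
width: 0.154
```

```bash
python3 - <<'E'
from h import *
s=st(); print(s["joints"].round(3))
E
```

```text
t 54.42 pos [ 0.4018 -0.2953  0.039 ] yaw -2.946 tilt 0.003 F [-5.4 -3.2  1.5] w 0.154
[-0.193  0.789  1.1    2.133 -0.977  0.864 -1.427]
```

>>> arm_command(
  plan=[
    {"translation": [0, 0, 0], "turn": [0, 0, 0], "hand": 0.5},
    {"translation": [0, 0, 0], "turn": [0, 0, 0], "hand": 0.5},
    {"translation": [0, 0, 0], "turn": [0, 0, 0], "hand": 0.5},
    {"translation": [0, 0, 0], "turn": [0, 0, 0], "hand": 0.5},
    {"translation": [0, 0, -0.4], "turn": [0, 0, 0], "hand": 0.5},
    {"translation": [0, 0, -0.8], "turn": [0, 0, 0], "hand": 0.5},
    {"translation": [0, 0, -1], "turn": [0, 0, 0], "hand": 0.5},
    {"translation": [0, 0, -1], "turn": [0, 0, 0], "hand": 0.5},
  ],
)

```text
clock: 55.42
position: [0.4042, -0.2947, 0.1605]
ee_rot: [-0.31, 3.123, -0.002]
force: [-0.8, 0.9, 0.0]
width: 0.501
```

>>> arm_command(
  plan=[
    {"translation": [0, 0, -1], "turn": [0, 0, -0.64], "hand": 0.5},
    {"translation": [0, 0.3, -1], "turn": [0, 0, -0.64], "hand": 0.5},
    {"translation": [0, 0.3, -1], "turn": [0, 0, -0.64], "hand": 0.5},
    {"translation": [0, 0.3, -1], "turn": [0, 0, -0.64], "hand": 0.5},
    {"translation": [0, 0.3, -1], "turn": [0, 0, -0.64], "hand": 0.5},
    {"translation": [0, 0.3, -1], "turn": [0, 0, -0.64], "hand": 0.5},
    {"translation": [0, 0.3, -1], "turn": [0, 0, -0.64], "hand": 0.5},
    {"translation": [0, 0.3, -1], "turn": [0, 0, -0.64], "hand": 0.5},
  ],
)

```text
clock: 56.42
position: [0.3961, -0.2586, 0.2785]
ee_rot: [1.775, -2.592, -0.001]
force: [-0.6, 0.2, 0.0]
width: 0.5
```

```bash
python3 - <<'E'
from h import *
s=st(); p,d=eyes.get_image("wrist"); cv2.imwrite("pics/w23.png",p); W=cloud("wrist",d)
for x in (.402,.482):
    m=np.isfinite(W[...,2])&(W[...,2]>.045)&(W[...,2]<.06)&(abs(W[...,0]-x)<.035)&(abs(W[...,1]+.295)<.035); q=W[m]
    print(x,len(q),cv2.minAreaRect(q[:,:2].astype(np.float32)))
cv2.imwrite("pics/w23k.png",ortho("wrist",p,d,0.34,0.50,-0.38,-0.18,3000,z=.03))
for z in (.04,.06): circ(W,z,.468,.028,.085,.005)
circ(W,.117,.456,-.143,.04,.005); circ(W,.08,.652,.025,.075,.005)
pt,_=eyes.get_image("top"); cv2.imwrite("pics/t23.png",cv2.resize(pt[70:260,200:520],None,fx=2.4,fy=2.4,interpolation=cv2.INTER_CUBIC))
m=np.isfinite(W[...,2])&(abs(W[...,0]-.484)<.07)&(abs(W[...,1]+.46)<.055); q=W[m]; t=q[q[:,2]>.068]
print("fin",len(t),t.mean(0).round(4),t.max(0),cv2.minAreaRect(t[:,:2].astype(np.float32)) if len(t) else "")
E
```

```text
t 56.42 pos [ 0.3961 -0.2586  0.2785] yaw -1.941 tilt 0.001 F [-0.6  0.2  0. ] w 0.5
0.402 384 ((0.402086466550827, -0.2934191823005676), (0.01491567026823759, 0.04236597567796707), 10.16547966003418)
0.482 385 ((0.48155152797698975, -0.29892128705978394), (0.01476902887225151, 0.04078078642487526), 85.35363006591797)
circ z 0.04 412 [0.4679 0.0275] r 0.0729
circ z 0.06 471 [0.4678 0.0275] r 0.0695
circ z 0.117 599 [ 0.4568 -0.1433] r 0.0136
circ z 0.08 465 [0.6811 0.0078] r 0.0572
fin 951 [ 0.4836 -0.4571  0.077 ] [ 0.51809556 -0.44870425  0.08127371] ((0.4831846356391907, -0.4590686559677124), (0.020436471328139305, 0.06982552260160446), 89.67138671875)
```

View pics/w23.png

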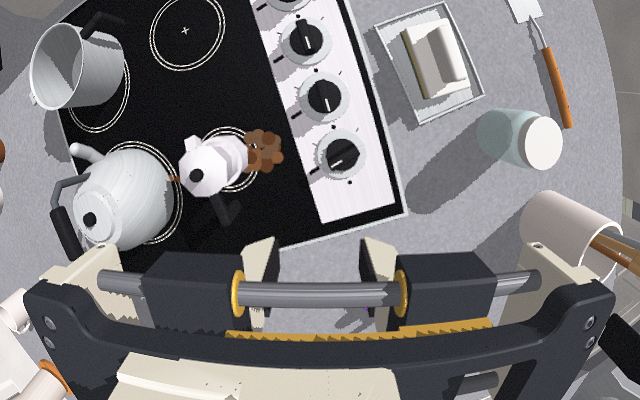

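View pics/w23k.png

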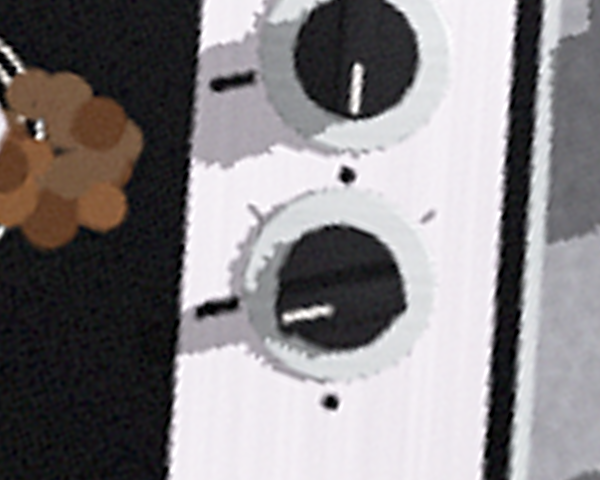

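View pics/t23.png

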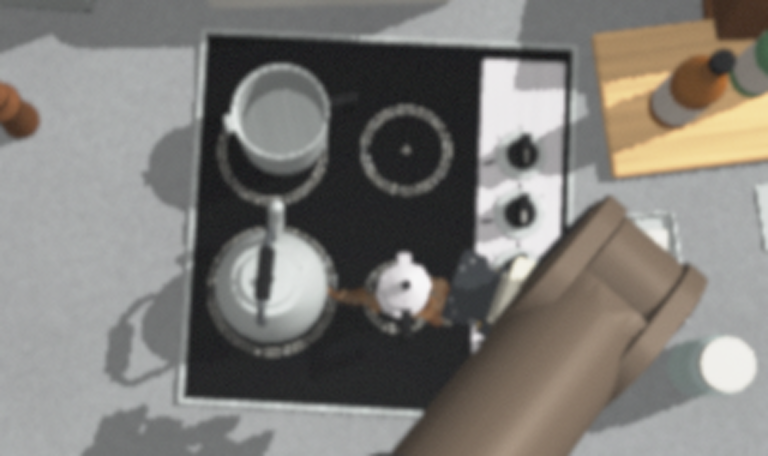

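The knob bar is at about 1.32 rad, as wanted. The milk pot has been knocked to about (0.681, 0.008), off its ring at (0.652, 0.025), so I need to mend that. The kettle, moka and scrubber are fine.

```bash
python3 - <<'E'
from h import *
legs([(.43,-.20,.34,-1.3),(.52,-.16,.34,-.6),(.62,-.15,.30,.17)])
E
```

```text
t [-0.558 -0.086 -0.511] turn [ 0.     0.    -0.408] rows>= 5 
t [-0.121 -0.812  0.   ] turn [ 0.     0.    -0.446] rows>= 5 
t [ 0.641 -0.539  0.333] turn [ 0.    0.   -0.49] rows>= 6
```

>>> arm_command(
  plan=[
    {"translation": [-0.3, -0.05, -0.51], "turn": [0, 0, -0.41], "hand": 0.5},
    {"translation": [-0.56, -0.09, -0.51], "turn": [0, 0, -0.41], "hand": 0.5},
    {"translation": [-0.56, -0.09, -0.51], "turn": [0, 0, -0.41], "hand": 0.5},
    {"translation": [-0.56, -0.09, -0.51], "turn": [0, 0, -0.41], "hand": 0.5},
    {"translation": [-0.56, -0.09, -0.51], "turn": [0, 0, -0.41], "hand": 0.5},
  ],
)

```text
clock: 57.15
position: [0.4305, -0.2, 0.3401]
ee_rot: [-2.505, 1.896, 0.0]
force: [0.0, -0.7, 0.0]
width: 0.496
```

>>> arm_command(
  plan=[
    {"translation": [-0.12, -0.81, 0], "turn": [0, 0, -0.45], "hand": 0.5},
    {"translation": [-0.12, -0.81, 0], "turn": [0, 0, -0.45], "hand": 0.5},
    {"translation": [-0.12, -0.81, 0], "turn": [0, 0, -0.45], "hand": 0.5},
    {"translation": [-0.12, -0.81, 0], "turn": [0, 0, -0.45], "hand": 0.5},
    {"translation": [-0.12, -0.81, 0], "turn": [0, 0, -0.45], "hand": 0.5},
  ],
)

```text
clock: 57.78
position: [0.5201, -0.16, 0.34]
ee_rot: [3.005, -0.916, -0.0]
force: [0.4, 0.1, 0.1]
width: 0.502
```

>>> arm_command(
  plan=[
    {"translation": [0.64, -0.54, 0.33], "turn": [0, 0, -0.49], "hand": 0.5},
    {"translation": [0.64, -0.54, 0.33], "turn": [0, 0, -0.49], "hand": 0.5},
    {"translation": [0.64, -0.54, 0.33], "turn": [0, 0, -0.49], "hand": 0.5},
    {"translation": [0.64, -0.54, 0.33], "turn": [0, 0, -0.49], "hand": 0.5},
    {"translation": [0.64, -0.54, 0.33], "turn": [0, 0, -0.49], "hand": 0.5},
    {"translation": [0.64, -0.54, 0.33], "turn": [0, 0, -0.49], "hand": 0.5},
    {"translation": [0.64, -0.54, 0.33], "turn": [0, 0, -0.49], "hand": 0.5},
  ],
)

```text
clock: 58.65
position: [0.62, -0.1484, 0.3007]
ee_rot: [-3.129, -0.279, -0.0]
force: [0.5, -0.4, 0.2]
width: 0.498
```

```bash
python3 - <<'E'
from h import *
s=st(); p,d=eyes.get_image("wrist"); cv2.imwrite("pics/w24.png",p); W=cloud("wrist",d); np.save("W24.npy",W)
for z in (.05,.07,.09): c=circ(W,z,.681,.008,.075,.005)
handle(W,p,c,.082,.105,.085,.115); handle(W,p,c,.07,.105,.085,.115)
cv2.imwrite("pics/w24g.png",ortho("wrist",p,d,0.45,0.78,-0.25,0.13,1500,z=.008))
E
```

```text
t 58.65 pos [ 0.62   -0.1484  0.3007] yaw 0.178 tilt 0.0 F [ 0.5 -0.4  0.2] w 0.498
circ z 0.05 359 [0.6809 0.0084] r 0.0568
circ z 0.07 428 [0.6808 0.0085] r 0.0569
circ z 0.09 460 [0.6808 0.0083] r 0.0569
handle 208 [ 0.6978 -0.0802  0.1021] dir -1.382 r 0.0901 zmax 0.1069 ((0.6994761228561401, -0.08005338907241821), (0.015197155997157097, 0.016461579129099846), 10.070280075073242)
handle 337 [ 0.6969 -0.0748  0.1021] dir -1.38 r 0.0847 zmax 0.1069 ((0.6979338526725769, -0.07406017184257507), (0.01516178622841835, 0.028596386313438416), 12.633336067199707)
```

View pics/w24.png

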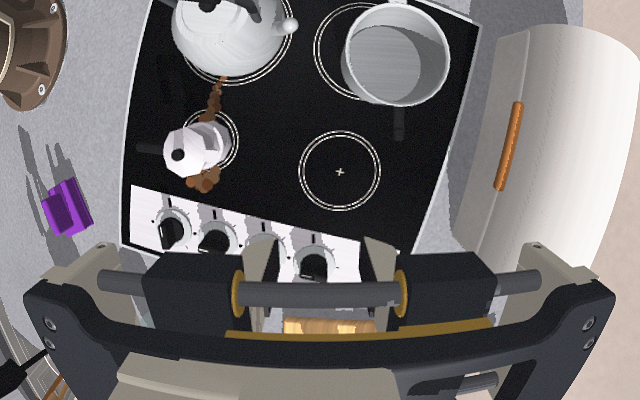

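View pics/w24g.png

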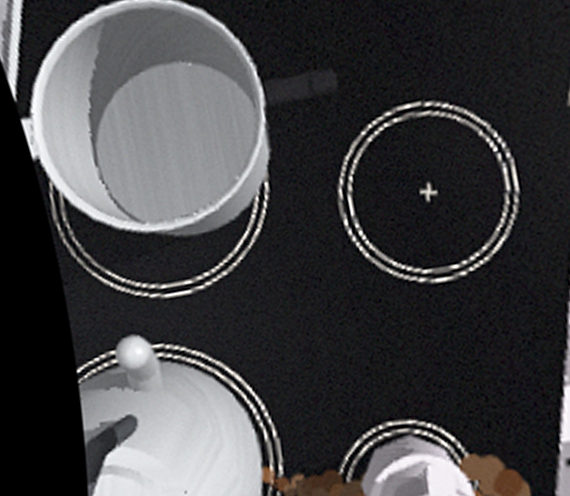

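```bash
python3 - <<'E'
from h import *
W=np.load("W24.npy")
for z0 in (.02,.06,.10,.14,.18):
    m=np.isfinite(W[...,2])&(W[...,2]>z0)&(W[...,2]<z0+.04)&(W[...,0]>.74)&(W[...,0]<1)&(abs(W[...,1]+.08)<.12); print(z0,m.sum(),W[m][:,0].min().round(3) if m.any() else "")
legs([(.698,-.0815,.19,.19),(.698,-.0815,.08,.19)])
E
```

```text
0.02 2152 0.854
0.06 2284 0.844
0.1 5122 0.74
0.14 7214 0.864
0.18 8077 0.897
t [ 0.739 -0.432  0.922] turn [-0.    -0.    -0.007] rows>= 4 
t [0.    0.    0.917] turn [0. 0. 0.] rows>= 3
```

>>> arm_command(
  plan=[
    {"translation": [0.74, -0.43, 0.4], "turn": [0, 0, -0.007], "hand": 0.55},
    {"translation": [0.74, -0.43, 0.8], "turn": [0, 0, -0.007], "hand": 0.55},
    {"translation": [0.74, -0.43, 0.92], "turn": [0, 0, -0.007], "hand": 0.55},
    {"translation": [0.74, -0.43, 0.92], "turn": [0, 0, -0.007], "hand": 0.55},
    {"translation": [0.74, -0.43, 0.92], "turn": [0, 0, -0.007], "hand": 0.55},
  ],
)

```text
clock: 59.32
position: [0.6983, -0.083, 0.192]
ee_rot: [3.126, 0.299, 0.002]
force: [0.1, 0.7, 1.0]
width: 0.55
```

>>> arm_command(
  plan=[
    {"translation": [0, 0, 0.3], "turn": [0, 0, 0], "hand": 0.55},
    {"translation": [0, 0, 0.65], "turn": [0, 0, 0], "hand": 0.55},
    {"translation": [0, 0, 0.9], "turn": [0, 0, 0], "hand": 0.55},
    {"translation": [0, 0, 0.9], "turn": [0, 0, 0], "hand": 0.55},
    {"translation": [0, 0, 0.9], "turn": [0, 0, 0], "hand": 0.55},
  ],
)

```text
clock: 59.95
position: [0.6993, -0.0827, 0.085]
ee_rot: [3.126, 0.3, 0.005]
force: [0.1, 0.1, 0.6]
width: 0.549
```

```bash
python3 - <<'E'
from h import *
s=st(); p,d=eyes.get_image("wrist"); cv2.imwrite("pics/w25.png",p)
W=cloud("wrist",d); 
for z in (.05,.07,.09): c=circ(W,z,.681,.008,.075,.005)
E
```

```text
t 59.95 pos [ 0.6993 -0.0827  0.085 ] yaw 0.191 tilt 0.004 F [0.1 0.1 0.6] w 0.549
circ z 0.05 2518 [0.6819 0.0094] r 0.0558
circ z 0.07 3092 [0.6819 0.0094] r 0.0558
circ z 0.09 4064 [0.6818 0.0094] r 0.0558
```

>>> arm_command(
  plan=[
    {"translation": [0, 0, 0.02], "turn": [0, 0, 0], "hand": 0},
    {"translation": [0, 0, 0.02], "turn": [0, 0, 0], "hand": 0},
    {"translation": [0, 0, 0.02], "turn": [0, 0, 0], "hand": 0},
    {"translation": [0, 0, 0.02], "turn": [0, 0, 0], "hand": 0},
    {"translation": [0, 0, 0.02], "turn": [0, 0, 0], "hand": 0},
    {"translation": [0, 0, 0.02], "turn": [0, 0, 0], "hand": 0},
  ],
  squeeze=60,
)

```text
clock: 60.75
position: [0.6983, -0.0817, 0.0799]
ee_rot: [-3.127, -0.302, -0.001]
force: [0.9, -0.5, 0.7]
width: 0.15
```

>>> arm_command(
  plan=[
    {"translation": [0, 0, -0.1], "turn": [0, 0, 0], "hand": 0},
    {"translation": [0, 0, -0.25], "turn": [0, 0, 0], "hand": 0},
    {"translation": [-0.05, -0.05, -0.35], "turn": [0, 0, 0], "hand": 0},
    {"translation": [-0.12, -0.1, -0.35], "turn": [0, 0, 0], "hand": 0},
    {"translation": [-0.21, -0.165, -0.35], "turn": [0, 0, 0], "hand": 0},
    {"translation": [-0.21, -0.165, -0.35], "turn": [0, 0, 0], "hand": 0},
    {"translation": [-0.21, -0.165, -0.35], "turn": [0, 0, 0], "hand": 0},
  ],
)

```text
clock: 61.62
position: [0.6694, -0.067, 0.1216]
ee_rot: [3.127, 0.302, -0.0]
force: [0.2, -0.8, -3.5]
width: 0.149
```

```bash
python3 - <<'E'
from h import *
s=st(); p,d=eyes.get_image("wrist"); W=cloud("wrist",d)
for z in (.09,.11,.13): c=circ(W,z,.653,.024,.075,.005)
legs([(s["position"][0]+.653-c[0],s["position"][1]+.024-c[1],.084,.191)])
E
```

```text
t 61.62 pos [ 0.6694 -0.067   0.1216] yaw 0.193 tilt 0.0 F [ 0.2 -0.8 -3.5] w 0.149
circ z 0.09 2648 [0.6524 0.0234] r 0.0558
circ z 0.11 3290 [0.6524 0.0235] r 0.0558
circ z 0.13 4322 [0.6524 0.0235] r 0.0558
t [ 0.005 -0.005  0.314] turn [0.    0.    0.001] rows>= 2
```

>>> arm_command(
  plan=[
    {"translation": [0, 0, 0.12], "turn": [0, 0, 0], "hand": 0},
    {"translation": [0, 0, 0.22], "turn": [0, 0, 0], "hand": 0},
    {"translation": [0, 0, 0.31], "turn": [0, 0, 0], "hand": 0},
    {"translation": [0, 0, 0.34], "turn": [0, 0, 0], "hand": 0},
    {"translation": [0, 0, 0.352], "turn": [0, 0, 0], "hand": 0},
    {"translation": [0, 0, 0.352], "turn": [0, 0, 0], "hand": 0},
    {"translation": [0, 0, 0.352], "turn": [0, 0, 0], "hand": 0},
    {"translation": [0, 0, 0.352], "turn": [0, 0, 0], "hand": 0.4},
    {"translation": [0, 0, 0.352], "turn": [0, 0, 0], "hand": 0.4},
    {"translation": [0, 0, 0.352], "turn": [0, 0, 0], "hand": 0.4},
    {"translation": [0, 0, 0.352], "turn": [0, 0, 0], "hand": 0.4},
    {"translation": [0, 0, 0.352], "turn": [0, 0, 0], "hand": 0.4},
  ],
)

```text
clock: 63.18
position: [0.6695, -0.0671, 0.0796]
ee_rot: [-3.127, -0.302, -0.0]
force: [-0.1, 0.4, 0.3]
width: 0.396
```

>>> arm_command(
  plan=[
    {"translation": [0, 0, -0.3], "turn": [0, 0, 0], "hand": 0.4},
    {"translation": [0, 0, -0.6], "turn": [0, 0, 0], "hand": 0.4},
    {"translation": [0, 0, -1], "turn": [0, 0, 0], "hand": 0.4},
    {"translation": [0, 0, -1], "turn": [0, 0, 0], "hand": 0.4},
  ],
)

```text
clock: 63.68
position: [0.6718, -0.0679, 0.2039]
ee_rot: [3.126, 0.301, 0.011]
force: [-0.3, -0.3, -1.2]
width: 0.399
```

>>> arm_command(
  plan=[
    {"translation": [-0.6, 0.7, -1], "turn": [0, 0, 0], "hand": 0.4},
    {"translation": [-0.6, 0.7, -1], "turn": [0, 0, 0], "hand": 0.4},
    {"translation": [-0.6, 0.7, -1], "turn": [0, 0, 0], "hand": 0.4},
    {"translation": [-0.6, 0.7, -1], "turn": [0, 0, 0], "hand": 0.4},
    {"translation": [-0.6, 0.7, -1], "turn": [0, 0, 0], "hand": 0.4},
  ],
)

```text
clock: 64.3
position: [0.6149, -0.162, 0.3182]
ee_rot: [-3.125, -0.303, 0.002]
force: [-1.3, 0.4, -0.2]
width: 0.399
```

```bash
cat > chk.py <<'E'
from h import *
s=st(); p,d=eyes.get_image("wrist"); W=cloud("wrist",d)
print("milk (.653,.024)"); [circ(W,z,.652,.024,.075,.005) for z in (.05,.07)]
print("kettle (.465,.028)"); [circ(W,z,.467,.028,.085,.005) for z in (.04,.06)]
print("mini (.453,-.143)"); circ(W,.117,.456,-.143,.04,.005)
m=np.isfinite(W[...,2])&(W[...,2]>.045)&(W[...,2]<.06)&(abs(W[...,0]-.402)<.035)&(abs(W[...,1]+.295)<.035); q=W[m]
if len(q)>50: print("knob",len(q),cv2.minAreaRect(q[:,:2].astype(np.float32)))
m=np.isfinite(W[...,2])&(abs(W[...,0]-.484)<.07)&(abs(W[...,1]+.46)<.055)&(W[...,2]<.1)&(W[...,2]>.068); q=W[m]
if len(q)>50: print("fin",len(q),cv2.minAreaRect(q[:,:2].astype(np.float32)),q[:,2].max())
E
python3 chk.py; python3 -c "
from h import *
legs([(.50,-.20,.34,-.5),(.42,-.24,.34,-1.3)])"
```

```text
t 64.3 pos [ 0.6149 -0.162   0.3182] yaw 0.193 tilt 0.002 F [-1.3  0.4 -0.2] w 0.399
milk (.653,.024)
circ z 0.05 347 [0.6515 0.0229] r 0.0569
circ z 0.07 297 [0.6515 0.0229] r 0.0569
kettle (.465,.028)
circ z 0.04 225 [0.4676 0.028 ] r 0.0727
circ z 0.06 267 [0.4672 0.0284] r 0.0696
mini (.453,-.143)
circ z 0.117 431 [ 0.4568 -0.143 ] r 0.013
knob 210 ((0.40187084674835205, -0.29243218898773193), (0.015215800143778324, 0.041891712695360184), 10.273144721984863)
t [-1.002  0.129 -0.184] turn [-0.001  0.002  0.442] rows>= 5 TOO FAR
t [-0.425  0.612  0.   ] turn [0.    0.    0.509] rows>= 6
```

```bash
python3 -c "
from h import *
print(ticket.sign_off()); st()"
```

```text
the job is handed in; nothing more can be done
None
the job is handed in; nothing more can be done
```

I did the whole job and handed it in at about 64 s of the 210 s allowed. No verdict is reported, so this rests on my own measurements.

- **Scrubbing:** I rubbed from the tail to the blob with the sole flat. Wrist force was 8.6–8.9 N plus the block's own weight, about 10.6 N on the glass. The block is back flat in the dish, its fin about 1 mm from the dish centre.
- **Pots present:** The kettle, milk pot and small moka pot were there; the larger moka pot was absent. All stand upright on the glass, let go and out of the robot's reach:

| Pot | Distance from its ring centre |
|---|---|
| Kettle | about 2–3 mm |
| Milk pot | about 2 mm |
| Small moka pot | about 4 mm |

- **Milk pot knocked:** It was pushed about 33 mm off its ring while I was turning the knob. I had seen all three pots in place just before I gripped the knob. Afterwards I put the milk pot back and checked it again.
- **Knob:** It was not at zero to begin with, but at about 0.30 rad. I turned it clockwise and it now reads about 1.32 rad against the wanted 1.3.
- **Bystanders:** I kept clear of all four, but did not measure them again at the end.

The viewer's picture limit ran out near the end, so the final checks are numbers from the wrist camera only. The scrubber was last measured at 56 s, before I put the milk pot back. My hob yaw estimates ranged from -0.065 to -0.08 rad, which shifts the knob reading by only about 0.01 rad.

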